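# Clear the bench block and set a padlock under the swing-arm magnifier

### The arm

A 7-joint arm with a two-finger parallel gripper is mounted at the origin on the work surface. World frame = base frame: x ahead of the robot, y to its left, z up, the work surface at z = 0. Lengths are in m, angles in rad, forces in N, time in s.
With the tool pointing down it reaches from about 0.4 to 0.85 m from the base axis. Payload 10.4 kg.
Tool frame: the origin (TCP) lies at the very end of the fingers, on their centre line; the grasp point (between the pads) lies 19 mm behind it; z points along the fingers, y is the line along which they close (so a half turn about z gives the same grasp; the last joint's range is limited). The gripper opens to 87 mm and grips with 3 to 60 N. Pads are 19 mm wide; open, the fingers measure 117 mm over their backs; the gripper's body (75 mm by 190 mm) begins 51 mm behind the grasp point.
Start: joints at [1.145, 0.332, -0.065, 1.46, 0.022, 1.35, -0.088], TCP at [0.245, -0.575, 0.223] pointing down, gripper open.
Joint ranges: [-2.6, 2.6], [-0.5, 2.12], [-1.47, 1.34], [0.16, 2.42], [-1.27, 4.41], [0.06, 2.06], [-2.6, 2.6]. Speed limits (rad/s): [2.22, 2.22, 2.79, 2.79, 3.14, 3.14, 3.14].

### API

Orientations are given as a unit quaternion [x, y, z, w].
In Python, from bench import read_state, cams, workorder gives the robot as it stands.
- The arm moves only by the shell command python3 -m crank 'ROWS' [FORCE]. ROWS is text: rows parted by semicolons, each of 5 numbers parted by spaces: the shift along the tool's x, y, z scaled (see below), then the turn about the tool's z scaled (see below), then the opening, from -1 (shut) to 1 (fully open). In form: dx dy dz yaw jaw; .... A call has 1 to 10 rows; each row shifts and turns the commanded pose from where the row before left it, along the tool's axes as they then stand; what a row does not reach is not made up. The controller multiplies each number of a shift by 200 mm and each number of a turn by 90 degrees. A row lasts 1/10 s, in which the tool goes at most 50 mm and 8.59 degrees, less where a joint would pass 70% of its speed; a pose out of reach is approached as far as the arm can. A call with a number of a shift or a turn outside -1 to 1 is refused whole. A call with a gripper value outside its range is refused whole. The fingers move at their own pace and stop on an object; FORCE is the grip in N (left out, the last holds). Time passes only in rows, so rows that do not move let the fingers close. It gives the time, the measured TCP pose, the force, the opening and the grip force at its end, in the units of the state.
- read_state(): the state, without advancing time (a new reading comes with each control period).
- cams.camera(name): name is "scene" or "top" or "wrist"; returns a dict with "img" (480x640x3 uint8, blue, green, red), "K" (3x3 intrinsics, pixels), "dist" ([k1, k2, p1, p2, k3] as OpenCV has them; the pictures are not rectified), "xyz" and "attitude" of the camera in the world; the wrist camera has in their place "mount" (4x4, takes a point from camera to tool coordinates, whose origin is the TCP and whose axes are the flange's). Camera axes: x right, y down, z forward; pixel columns grow to the right and rows downward; lengths in m; the calibration is good to about 2 mm. A picture is of the moment at which its call begins: read the wrist's pose just before it. There is no depth.
- workorder.close_job(): hands the job in; it is judged then, once.
The state is a dict: "time": time; "joint_positions": joint angles; "joint_vel": joint speeds; "joint_torque": joint torques, N m; "ee_pos": TCP position; "eef_rot": TCP orientation; "ft_force": force on the tool from outside, world axes, zero at the start; "torque": the same for the moment, N m; "width": finger opening in m; "grip_force": force on a finger pad.
Only numpy, scipy, OpenCV 4.12 (cv2) and the standard library are available. Lean on these libraries where they do the work, as an engineer would, in place of code of your own. Each camera call takes 0.05 s, during which the arm holds its last target. There are 200 camera calls.

### The job

First swing the bench magnifier clear of the wooden bench block, then put every latch bolt that lies on the block into the white parts tray. Next slide the emptied block along the table (do not lift it) squarely onto the middle of the cork mat that is free, lay the padlock flat on the middle of the block, and swing the magnifier back until its lens is centred over the padlock. Leave the lock case on the other mat, the hammer and the oil bottle where they are.

Things in the scene. Friction and masses are not known exactly. Their poses are not given: they have to be found in the camera images.
- magarm (a joint): swing angle of the magnifier's level arm about its upright post (rad): 0 when the arm points from the post straight along the base's -x axis (roughly towards the robot); positive swings the lens towards -y (the robot's right), negative towards +y. Range -1.25 to 1.25; it is stiff enough to stay where it is left
- mag: fixed base and post of the magnifier: grey disc 124 mm across, steel post 26 mm across to 205 mm high. Origin on the table on the post's axis, which is the hinge axis
- lens (a point): centre of the magnifier's round lens: black ring 116 mm across, 14 mm thick, 280 mm from the hinge axis, its underside 171 mm above the table. An aluminium bar 16 mm thick joins it to the post at 178 mm height
- handle (a point): point to grip on the magnifier's handle: an upright black round peg 20 mm across at the far end of the lens ring, 335 mm from the hinge axis. The peg's top is at 234 mm; a 28 mm wide foot ends at 184 mm; this point is at 215 mm height
- block: loose hardwood bench block 130 (x) x 100 (y) x 40 mm high, 0.45 kg, too wide to grasp. Origin at the centre of its underside
- bolt1: steel latch bolt (may be absent: 3 to 5 of the six are present, on top of the block at the start): square body 30 (x) x 18 (y) x 18 mm with a round tail 10 mm thick standing 11 mm out at its +x end. Origin at the centre of the square body
- bolt2: steel latch bolt (may be absent: 3 to 5 of the six are present, on top of the block at the start): square body 30 (x) x 18 (y) x 18 mm with a round tail 10 mm thick standing 11 mm out at its +x end. Origin at the centre of the square body
- bolt3: steel latch bolt (may be absent: 3 to 5 of the six are present, on top of the block at the start): square body 30 (x) x 18 (y) x 18 mm with a round tail 10 mm thick standing 11 mm out at its +x end. Origin at the centre of the square body
- bolt4: steel latch bolt (may be absent: 3 to 5 of the six are present, on top of the block at the start): square body 30 (x) x 18 (y) x 18 mm with a round tail 10 mm thick standing 11 mm out at its +x end. Origin at the centre of the square body
- bolt5: steel latch bolt (may be absent: 3 to 5 of the six are present, on top of the block at the start): square body 30 (x) x 18 (y) x 18 mm with a round tail 10 mm thick standing 11 mm out at its +x end. Origin at the centre of the square body
- bolt6: steel latch bolt (may be absent: 3 to 5 of the six are present, on top of the block at the start): square body 30 (x) x 18 (y) x 18 mm with a round tail 10 mm thick standing 11 mm out at its +x end. Origin at the centre of the square body
- tray: fixed open white parts tray 120 (x) x 160 (y) x 35 mm high outside, walls 4 mm, floor about 4 mm. Origin at the centre of its underside
- padlock: brass padlock lying flat on the table: body 46 (x) x 44 (y) x 24 mm thick, steel shackle 38 mm wide and 8 mm thick standing 29 mm out of its +x side. Origin at the centre of the brass body
- mat_left: thin cork mat 160 (x) x 130 (y) x 1 mm, lying flush on the table on the robot's left (+y); the block slides over it. Origin at its centre
- mat_right: the same mat on the robot's right (-y)
- case_left: dark steel lock case 110 (x) x 75 (y) x 20 mm with a brass hub up to 34 mm, lying on the left mat (absent if that mat is free). Origin at the centre of its underside
- case_right: the same lock case lying on the right mat (absent if that mat is free)
- hammer: hammer, 240 mm long, lying on the table beyond the mats at one side; to be left alone
- oil: grey oil bottle, 44 mm across, 110 mm high, standing at one side; to be left alone

How it is judged:
On the way, in this order (a step that is already met when the one before it is completed fails the run):
1. the magnifier's lens is swung clear of the bench block (at least 130 mm aside of its centre) (horizontal distance between lens and block above 0.13 m), for 0.2 s.
2. every latch bolt is in the parts tray (x of bolt1 in the frame of tray between -0.057 and 0.057 m and y of bolt1 in the frame of tray between -0.077 and 0.077 m and z of bolt1 in the frame of tray between 0 and 0.045 m and x of bolt2 in the frame of tray between -0.057 and 0.057 m and y of bolt2 in the frame of tray between -0.077 and 0.077 m and z of bolt2 in the frame of tray between 0 and 0.045 m and x of bolt3 in the frame of tray between -0.057 and 0.057 m and y of bolt3 in the frame of tray between -0.077 and 0.077 m and z of bolt3 in the frame of tray between 0 and 0.045 m and x of bolt4 in the frame of tray between -0.057 and 0.057 m and y of bolt4 in the frame of tray between -0.077 and 0.077 m and z of bolt4 in the frame of tray between 0 and 0.045 m and x of bolt5 in the frame of tray between -0.057 and 0.057 m and y of bolt5 in the frame of tray between -0.077 and 0.077 m and z of bolt5 in the frame of tray between 0 and 0.045 m and x of bolt6 in the frame of tray between -0.057 and 0.057 m and y of bolt6 in the frame of tray between -0.077 and 0.077 m and z of bolt6 in the frame of tray between 0 and 0.045 m), for 0.2 s.
3. the bench block is on the free mat: centred within 20 mm, square within 0.2 rad (((horizontal distance between block and mat_left below 0.02 m and angle between the x axis of block and the x axis of mat_left, either way round below 0.2 rad) or (horizontal distance between block and mat_right below 0.02 m and angle between the x axis of block and the x axis of mat_right, either way round below 0.2 rad))), for 0.2 s.
4. the padlock lies flat on the middle of the block (within 25 mm) (horizontal distance between padlock and block below 0.025 m and z of padlock in the frame of block between 0.045 and 0.058 m and angle between the z axis of padlock and the z axis of block, either way round below 0.15 rad), for 0.2 s.
5. the lens is over the padlock (within 40 mm) (horizontal distance between lens and padlock below 0.04 m), for 0.2 s.
At the end, for the whole second after the job is handed in: Every bolt is in the tray; the block lies on the free mat, centred within 20 mm and square within 0.2 rad; the padlock lies flat on the block within 25 mm of its middle; the lens is within 40 mm of the padlock, seen from above; all at rest (all of step 2 and all of step 4 and ((horizontal distance between block and mat_left below 0.02 m and angle between the x axis of block and the x axis of mat_left, either way round below 0.2 rad) or (horizontal distance between block and mat_right below 0.02 m and angle between the x axis of block and the x axis of mat_right, either way round below 0.2 rad)) and horizontal distance between lens and padlock below 0.04 m and linear speed of each of bolt1, bolt2, bolt3, bolt4, bolt5, bolt6, block, padlock below 0.02 m/s and velocity of joint magarm between -0.05 and 0.05 rad/s); the robot touches nothing.
It fails at once if the lock case is shifted by more than 20 mm (distance of case_left from where it was at the start of the episode above 0.02 m).
It fails at once if the lock case is shifted by more than 20 mm (distance of case_right from where it was at the start of the episode above 0.02 m).
It fails at once if the hammer is shifted by more than 20 mm (distance of hammer from where it was at the start of the episode above 0.02 m).
It fails at once if the oil bottle is shifted by more than 20 mm (distance of oil from where it was at the start of the episode above 0.02 m).
It fails at once if the block is lifted off the table (height (world z) of block above 0.015 m).
Of bolt1, bolt2, bolt3, bolt4, bolt5, bolt6 only 3 to 5 are there at a start; the rules pass over those that are not, and their reading is None.
Of case_left, case_right only 1 to 1 are there at a start; the rules pass over those that are not, and their reading is None.
At some moment in a run one of block, padlock may be knocked a few centimetres aside while the robot is not near it.
Once in a run the grip may slacken for a moment while it holds something.
It also fails if it takes over 210 s, if anything falls off the work surface, if the arm or the gripper's body presses on something with over 40 N, if the wrist force passes 120 N, or if a joint passes its speed limit or range.

## Working session

There is one attempt and no reset: what is moved stays moved. The work goes in short steps, Python scripts to look and compute and a shell command to move; the robot and the scene stay as the last step left them, time stands still between calls to the robot, and variables do not carry over. Pictures are saved under pics/ and viewed, at most 16 in all, crops included, and the job is handed in when it is done.

```bash
ls; mkdir -p pics; python3 - <<'E'
from bench import read_state,cams
import cv2
s=read_state();print(s)
for n in("top","scene"):
    c=cams.camera(n);cv2.imwrite(f"pics/{n}0.png",c["img"]);print(n,c["K"],c["dist"],c["xyz"],c["attitude"])
print(cams.camera("wrist")["mount"])
E
```

```text
pics
{'time': 0.0, 'joint_positions': array([ 1.14539336,  0.33286127, -0.06468597,  1.46096565,  0.02162207,
        1.3499171 , -0.08850926]), 'joint_vel': array([-0.00289801, -0.00016275,  0.00021924,  0.00027362,  0.00064069,
       -0.00049709,  0.00065594]), 'joint_torque': array([-6.62516213e-04, -6.23257184e+01,  2.45940109e-02, -3.89888084e+01,
       -6.13994314e-02,  3.99509026e-02,  1.62393794e-04]), 'ee_pos': array([ 0.24481918, -0.57461587,  0.22174893]), 'eef_rot': array([ 9.79786542e-01,  2.00044502e-01, -1.92095349e-04, -7.01838560e-04]), 'ft_force': array([-0.66080124, -0.03877315, -0.04630466]), 'torque': array([0.00799267, 0.00178008, 0.00563191]), 'grip_force': 0.0, 'width': 0.08685197219318176}
top [[524.5079647    0.         312.92752532]
 [  0.         524.5079647  238.10675892]
 [  0.           0.           1.        ]] [0.04571767 0.         0.         0.         0.        ] [ 0.40518366 -0.00358128  1.31868995] [ 0.71064421 -0.70027406  0.05201276 -0.04353996]
scene [[486.51813066   0.         327.60659397]
 [  0.         486.51813066 240.12618222]
 [  0.           0.           1.        ]] [-0.03899539  0.          0.          0.          0.        ] [1.25813281 0.36859838 0.89189792] [ 0.47118719  0.78862206 -0.33377012 -0.21131823]
[[-3.17313044e-04 -9.54455327e-01 -2.98353695e-01  8.26827395e-02]
 [ 9.99999850e-01 -1.69821629e-04 -5.20274561e-04 -7.17010218e-04]
 [ 4.45911915e-04 -2.98353816e-01  9.54455238e-01 -1.62232474e-01]
 [ 0.00000000e+00  0.00000000e+00  0.00000000e+00  1.00000000e+00]]
```

View pics/top0.png

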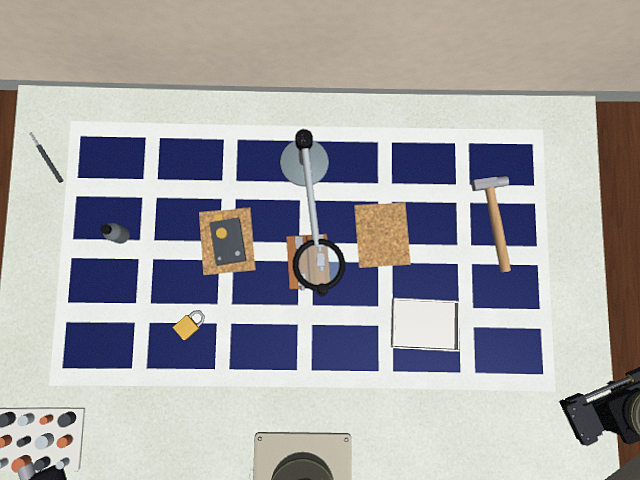

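View pics/scene0.png

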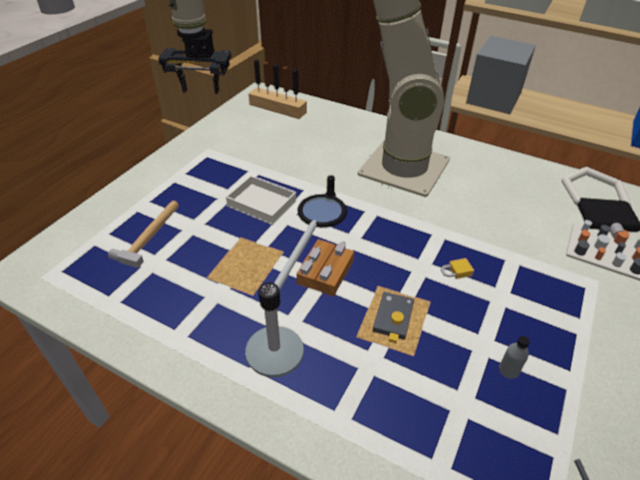

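The top view shows the lens (319,265) over the block (~310,262), the case on the left mat (228,240), the free right mat (382,235), the tray (426,325), the padlock (187,326), and the post (304,140–160). The scene view shows about 4 bolts on the block (~325,262).

```bash
cat > h.py <<'E'
import numpy as np,cv2
from scipy.spatial.transform import Rotation as R
from bench import read_state,cams
def cam(n):
    s=read_state();c=cams.camera(n)
    if n=="wrist":
        Rt=R.from_quat(s["eef_rot"]).as_matrix();m=np.array(c["mount"])
        c["R"]=Rt@m[:3,:3];c["t"]=Rt@m[:3,3]+s["ee_pos"]
    else:
        c["R"]=R.from_quat(c["attitude"]).as_matrix();c["t"]=np.array(c["xyz"])
    return c
def rays(c,px):
    u=cv2.undistortPoints(np.array(px,float).reshape(-1,1,2),np.array(c["K"]),np.array(c["dist"])).reshape(-1,2)
    return np.c_[u,np.ones(len(u))]@c["R"].T
def cast(c,px,z):
    d=rays(c,px);return c["t"]+d*((z-c["t"][2])/d[:,2])[:,None]
def proj(c,P):
    P=np.atleast_2d(P).astype(float);Rw=c["R"].T
    return cv2.projectPoints(P,cv2.Rodrigues(Rw)[0],-Rw@c["t"],np.array(c["K"]),np.array(c["dist"]))[0].reshape(-1,2)
def rect(c,mask,z,amin=100,show=True):
    """contours cast to plane z -> minAreaRect: centre, sizes, angle of long side (rad)"""
    out=[]
    for k in cv2.findContours(mask.astype(np.uint8),cv2.RETR_EXTERNAL,cv2.CHAIN_APPROX_NONE)[0]:
        if cv2.contourArea(k)<amin: continue
        P=cast(c,k.reshape(-1,2),z)[:,:2]
        b=cv2.boxPoints(cv2.minAreaRect((P*1000).astype(np.float32)))/1000
        e=[b[1]-b[0],b[2]-b[1]];e.sort(key=lambda v:-np.hypot(*v))
        a=np.arctan2(e[0][1],e[0][0]);a=(a+np.pi/2)%np.pi-np.pi/2
        out.append((b.mean(0),np.hypot(*e[0]),np.hypot(*e[1]),a,k.reshape(-1,2).mean(0)))
        if show: print("c",b.mean(0).round(4),"size",np.round(out[-1][1:3],4),"ang",round(a,3),"px",out[-1][4].round())
    return out
def hsv(c): return cv2.cvtColor(c["img"],cv2.COLOR_BGR2HSV)
def rows(x,y,z,yaw=None):
    """world TCP target -> total tool-frame shift (units of 200 mm) and turn (90deg) from present pose; yaw = world angle of tool x axis"""
    s=read_state();Rt=R.from_quat(s["eef_rot"]).as_matrix()
    d=Rt.T@(np.array([x,y,z])-s["ee_pos"])/0.2
    t=0
    cur=np.arctan2(Rt[1,0],Rt[0,0])
    if yaw is not None:
        t=-((yaw-cur+np.pi/2)%np.pi-np.pi/2)/(np.pi/2)
    print("pos",s["ee_pos"].round(4),"yaw",round(cur,3),"t",round(s["time"],2),"shift",d.round(3),"turn",round(t,3))
E
python3 - <<'E'
from h import *
c=cam("top");H=hsv(c)
print(proj(c,[[0,0,0]]))
h,s,v=cv2.split(H)
print("px hsv mat",H[235,382],"padl",H[327,183],"tray",H[325,425],"block",H[245,293])
print("cork");rect(c,(h>8)&(h<22)&(s>70)&(s<190)&(v>120),0.001,300)
print("tray");rect(c,cv2.inRange(c["img"],(215,215,215),(255,255,255))*(cv2.rectangle(np.zeros_like(h),(385,293),(465,356),1,-1)),0.035,300)
print("post top",cast(c,[[304,140]],.205),"lens",cast(c,[[319,265]],.178),"peg",cast(c,[[321,290]],.234))
d=cam("scene");print("post top scene",cast(d,[[269,290]],.205),"peg",cast(d,[[331,181]],.234),"lens",cast(d,[[322,210]],.185))
rows(0.4,0,.25)
E
```

```text
[[301.82057264 483.09846279]]
px hsv mat [ 16 115 189] padl [ 20 153 222] tray [ 24   5 237] block [ 13 149 173]
cork
c [0.3578 0.2933] size [0.0455 0.0451] ang -0.826 px [185. 327.]
c [0.5233 0.0334] size [0.1335 0.0245] ang 0.101 px [291. 263.]
c [0.5752 0.1998] size [0.1604 0.1302] ang 0.111 px [226. 241.]
c [ 0.5972 -0.1934] size [0.1599 0.1304] ang 0.079 px [382. 235.]
c [ 0.6162 -0.4881] size [0.2178 0.0224] ang 0.152 px [498. 229.]
tray
c [ 0.3783 -0.3015] size [0.1724 0.1504] ang 1.54 px [441. 325.]
c [ 0.3741 -0.2806] size [0.1751 0.1498] ang -1.555 px [406. 336.]
post top [[0.77380477 0.00669292 0.205     ]] lens [[ 0.50154717 -0.03025775  0.178     ]] peg [[ 0.445311   -0.03369487  0.234     ]]
post top scene [[0.78218779 0.00948993 0.205     ]] peg [[ 0.4632975  -0.02825083  0.234     ]] lens [[ 0.51102576 -0.02500988  0.185     ]]
pos [ 0.2449 -0.5748  0.2222] yaw 0.403 t 0.25 shift [ 1.84  -2.34  -0.138] turn 0
```

```bash
python3 -m crank '0 0 -0.13 0.086 1;0 0 -0.13 0.086 1;0 0 -0.13 0.086 1;0.08 -0.21 0 0 1;0.08 -0.21 0 0 1;0.08 -0.21 0 0 1;0.08 -0.21 0 0 1;0.08 -0.21 0 0 1;0.08 -0.21 0 0 1;0.08 -0.21 0 0 1'; python3 -m crank '0.08 -0.21 0 0 1;0.08 -0.21 0 0 1;0.08 -0.21 0 0 1;0.08 -0.2 0 0 1;0 0 0 0 1;0 0 0 0 1' 8; python3 - <<'E'
from h import *
rows(.447,-.036,.3,0)
c=cam("wrist");cv2.imwrite("pics/w1.png",c["img"])
print(proj(c,[[.447,-.036,.234]]))
E
```

```text
time: 1.25
ee_pos: [0.358, -0.2795, 0.3007]
eef_rot: [1.0, -0.001, 0.0, 0.0]
ft_force: [-0.0, -0.6, 0.5]
width: 0.087
grip_force: 0.0
time: 1.85
ee_pos: [0.4222, -0.1149, 0.3006]
eef_rot: [1.0, -0.0, -0.0, 0.0]
ft_force: [-0.3, -0.4, 0.3]
width: 0.0873
grip_force: 0.0
pos [ 0.4222 -0.1149  0.3006] yaw -0.0 t 1.85 shift [ 0.124 -0.395  0.003] turn -0.0
[[188.59840702 224.55325674]]
```

View pics/w1.png

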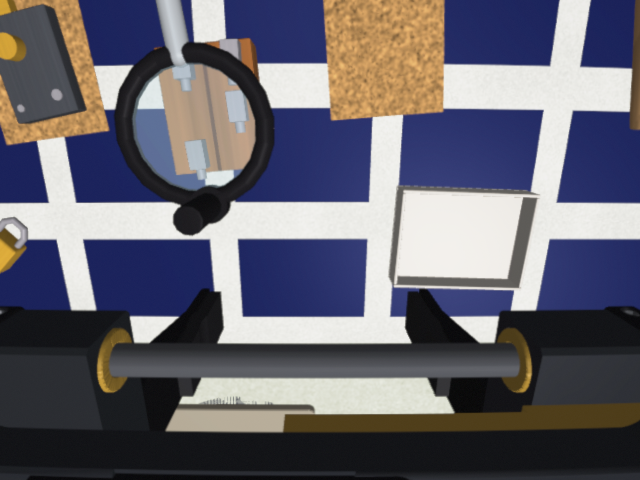

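The peg's top shows at (188,219), where it was predicted to within about 4 mm; the block shows four bolts through and around the lens.

```bash
python3 -m crank '0.035 -0.1 0 0 1;0.035 -0.1 0 0 1;0.035 -0.1 0 0 1;0.04 -0.1 0 0 1;0 0 0.13 0 1;0 0 0.13 0 1;0 0 0.13 0 1;0 0 0.13 0 1;0 0 0 0 1' 8;  python3 -m crank '0 0 0 0 -1;0 0 0 0 -1;0 0 0 0 -1;0 0 0 0 -1;0 0 0 0 -1;0 0 0 0 -1;0 0 0 0 -1;0 0 0 0 -1' 8; python3 - <<'E'
from h import *
s=read_state();p=s["ee_pos"]
# arc about post
post=np.array([.777,.008]);v=p[:2]-post;print(np.hypot(*v),np.arctan2(v[1],-v[0]))
Rm=lambda a:np.array([[np.cos(a),-np.sin(a)],[np.sin(a),np.cos(a)]])
pts=[post+Rm(-a)@v for a in np.linspace(0,1.05,11)]
print((np.diff(pts,axis=0)*[5,-5]).round(3))
E
```

```text
time: 2.8
ee_pos: [0.4492, -0.0369, 0.1936]
eef_rot: [1.0, -0.002, -0.003, -0.0]
ft_force: [0.5, 0.1, 0.6]
width: 0.0872
grip_force: 0.0
time: 3.6
ee_pos: [0.4513, -0.0355, 0.1966]
eef_rot: [1.0, -0.001, 0.0, 0.0]
ft_force: [-0.2, 0.5, 0.2]
width: 0.0312
grip_force: 0.0
0.3285415253329306 -0.13274178158087824
[[-0.014 -0.172]
 [ 0.004 -0.172]
 [ 0.022 -0.171]
 [ 0.04  -0.168]
 [ 0.057 -0.163]
 [ 0.074 -0.156]
 [ 0.09  -0.147]
 [ 0.105 -0.137]
 [ 0.119 -0.125]
 [ 0.131 -0.112]]
```

```bash
python3 -m crank '0 0 -0.1 0 1;0 0 -0.1 0 1;0 0 -0.1 -0.091 1;0 0 0 -0.091 1;0 0 0 -0.091 1;0 0 0 -0.091 1;0 0 0 -0.091 1;0 0 0 -0.091 1;0 0 0 -0.091 1;0 0 0 -0.091 1' 20 >/dev/null; python3 -m crank '0 0 0 -0.091 1;0 0 0 -0.091 1;0 0 0 -0.091 1;0 0 0 -0.091 1;0 0 0 -0.091 1;0 0 0 -0.091 1;0 0 0 -0.091 1;0 0 0 -0.091 1;0 0 0 -0.091 1;0 0 0 -0.091 1' >/dev/null;  python3 -m crank '0 0 0 -0.091 1;0 0 0 -0.091 1;0 0 0 -0.091 1;0 0 0 -0.091 1;0 0 0 -0.091 1;0 0 0.1 0 1;0 0 0.1 0 1;0 0 0.1 0 1;0 0 0 0 1'; python3 - <<'E'
from h import *
rows(.4475,-.036,.196,np.pi+.12)
print(read_state()["joint_positions"].round(2))
E
```

```text
time: 6.5
ee_pos: [0.4499, -0.0354, 0.1944]
eef_rot: [-0.072, 0.997, 0.0, -0.002]
ft_force: [-0.3, 0.1, 1.4]
width: 0.0871
grip_force: 0.0
pos [ 0.4499 -0.0354  0.1944] yaw -2.998 t 6.5 shift [ 0.012 -0.001 -0.008] turn 0.015
[ 0.49 -0.   -0.51  1.91 -0.    1.24  1.7 ]
```

```bash
python3 -m crank '0 0 0 0 -1;0 0 0 0 -1;0 0 0 0 -1;0 0 0 0 -1;0 0 0 0 -1;0 0 0 0 -1;0 0 0 0 -1;0 0 0 0 -1;0 0 0 0 -1;0 0 0 0 -1' 20; python3 -m crank '0 0 0 0 -1;0 0 0 0 -1;-0.002 0.03 0 0.012 -1;-0.002 0.06 0 0.023 -1;-0.002 0.086 0 0.033 -1;-0.002 0.086 0 0.033 -1;-0.002 0.086 0 0.033 -1;-0.002 0.086 0 0.033 -1'
python3 -m crank '-0.002 0.086 0 0.033 -1;-0.002 0.086 0 0.033 -1;-0.002 0.086 0 0.033 -1;-0.002 0.086 0 0.033 -1;-0.002 0.086 0 0.033 -1;-0.002 0.086 0 0.033 -1;-0.002 0.086 0 0.033 -1;-0.002 0.086 0 0.033 -1;-0.002 0.086 0 0.033 -1;0 0 0 0 -1'
```

```text
time: 7.5
ee_pos: [0.4513, -0.0355, 0.1965]
eef_rot: [-0.072, 0.997, -0.0, 0.0]
ft_force: [-0.4, -0.1, -0.0]
width: 0.0192
grip_force: 20.0
time: 8.3
ee_pos: [0.4513, 0.0515, 0.1966]
eef_rot: [0.061, 0.998, -0.0, 0.001]
ft_force: [7.4, -2.0, -5.9]
width: 0.0195
grip_force: 20.0
time: 9.3
ee_pos: [0.5058, 0.1951, 0.1966]
eef_rot: [0.29, 0.957, 0.0, 0.002]
ft_force: [7.5, -4.9, -0.3]
width: 0.0191
grip_force: 20.0
```

```bash
python3 -m crank '-0.002 0.086 0 0.033 -1;-0.002 0.086 0 0.033 -1;-0.002 0.086 0 0.033 -1;-0.002 0.086 0 0.033 -1;-0.002 0.086 0 0.033 -1;-0.002 0.086 0 0.033 -1;0 0 0 0 -1;0 0 0 0 -1'; python3 -m crank '0 0 0 0 1;0 0 0 0 1;0 0 0 0 1;0 0 0 0 1;0 0 0 0 1;0 0 -0.15 0 1;0 0 -0.15 0 1;0 0 -0.15 0 1;0 0 -0.1 0 1;0 0 0 0 1'
python3 - <<'E'
from h import *
c=cam("top");cv2.imwrite("pics/top1.png",c["img"])
cv2.imwrite("pics/top1z.png",cv2.resize(c["img"][200:350,150:350],None,fx=4,fy=4,interpolation=cv2.INTER_CUBIC)); 
E
```

```text
time: 10.1
ee_pos: [0.5747, 0.2693, 0.1967]
eef_rot: [0.435, 0.901, -0.0, 0.002]
ft_force: [5.2, -5.6, 0.7]
width: 0.0196
grip_force: 20.0
time: 11.1
ee_pos: [0.573, 0.2723, 0.3098]
eef_rot: [0.433, 0.901, 0.002, 0.001]
ft_force: [0.9, 0.1, -0.5]
width: 0.0852
grip_force: 0.0
```

View pics/top1z.png

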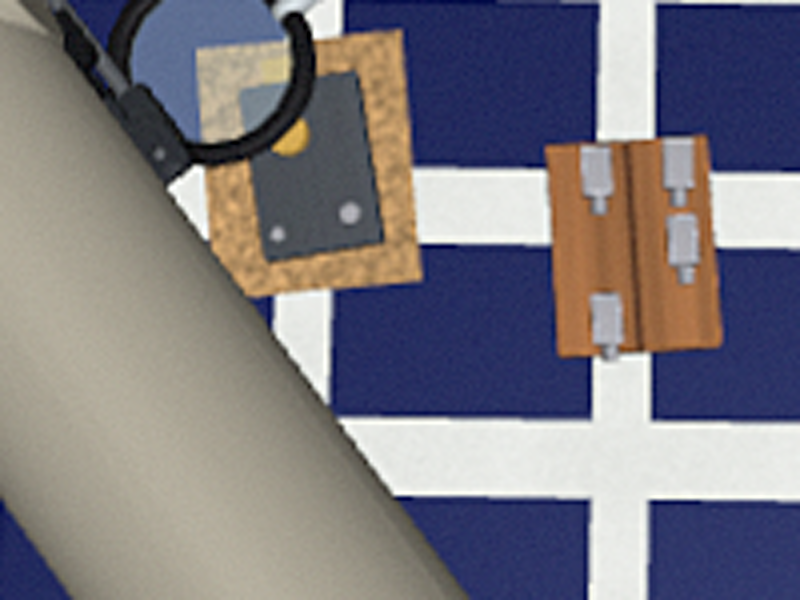

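The zoomed view shows the lens clear over the case, the whole block (550–720,135–355) and four bolts at zoom (597,170), (678,163), (684,240), (606,318), tails towards the robot.

```bash
cat >> h.py <<'E'
def scan(c,approx=None,r=0.12,zb=.04):
    """block outline + bolts from camera c"""
    H=hsv(c);h,s,v=cv2.split(H)
    wood=((h>4)&(h<20)&(s>100)&(v>40)).astype(np.uint8)
    if approx is not None:
        m=np.zeros_like(wood);q=proj(c,[[*(np.array(approx)+[a,b]),zb] for a,b in((-r,-r),(-r,r),(r,r),(r,-r))])
        cv2.fillConvexPoly(m,q.astype(int),1);wood&=m
    wood=cv2.morphologyEx(wood,cv2.MORPH_OPEN,np.ones((3,3)))
    ks=cv2.findContours(wood,cv2.RETR_EXTERNAL,cv2.CHAIN_APPROX_NONE)[0]
    k=cv2.convexHull(np.vstack([q for q in ks if cv2.contourArea(q)>60]))
    m=cv2.fillConvexPoly(np.zeros_like(wood),k,1)
    print("block");B=rect(c,m,zb)
    bolts=((s<90)&(v>90)).astype(np.uint8)&cv2.dilate(m,np.ones((7,7)))
    return B,m,bolts
E
python3 - <<'E'
from h import *
from scipy.optimize import least_squares
P=np.array([[.4513,-.0355],[.4513,.0515],[.5058,.1951],[.5747,.2693]])
print("post",least_squares(lambda q:np.hypot(*(P-q[:2]).T)-.335,[.777,.008]).x, least_squares(lambda q:np.hypot(*(P-q[:2]).T)-q[2],[.777,.008,.33]).x)
c=cam("top")
B,m,b=scan(c,(.51,.0))
rect(c,b,.058,20)
rows(.42,.0,.3,np.pi)
print(read_state()["joint_positions"].round(2))
E
```

```text
post [0.78344723 0.00743263] [0.78170032 0.00813892 0.33325777]
block
c [ 0.5226 -0.0062] size [0.1313 0.1009] ang 0.073 px [308. 261.]
c [0.4704 0.0012] size [0.0451 0.0339] ang 0.085 px [303. 284.]
c [ 0.5202 -0.0354] size [0.0411 0.0193] ang 0.015 px [320. 261.]
c [0.5432 0.0483] size [0.0462 0.0072] ang 0.021 px [285. 252.]
c [ 0.5485 -0.0566] size [0.0542 0.0092] ang 0.109 px [329. 250.]
c [ 0.5664 -0.0324] size [0.0416 0.0194] ang 0.013 px [319. 242.]
c [0.5738 0.0113] size [0.0648 0.0357] ang -0.544 px [302. 239.]
pos [0.5723 0.2715 0.3063] yaw 2.246 t 11.2 shift [-0.585 -1.443  0.031] turn -0.57
[-0.05  0.39 -0.65  1.27  0.23  1.55  0.01]
```

```bash
python3 -m crank '0 0 0 0.0895 1;0 0 0 0.0895 1;0 0 0 0.0895 1;0 0 0 0.0895 1;0 0 0 0.0895 1;0 0 0 0.0895 1;0 0 0 0.0895 1;0 0 0 0.0895 1;0 0 0 0.0895 1;0 0 0 0.0895 1'>/dev/null;python3 -m crank '0 0 0 0.0895 1;0 0 0 0.0895 1;0 0 0 0.0895 1;0 0 0 0.0895 1;0 0 0 0.0895 1;0 0 0 0.0895 1;-0.1 0.15 0 0 0;-0.1 0.15 0 0 0;-0.1 0.15 0 0 0;-0.1 0.15 0 0 0'>/dev/null;python3 -m crank '-0.1 0.15 0 0 0;-0.1 0.15 0 0 0;-0.1 0.15 0 0 0;0 0.15 0 0 0;0 0.15 0 0 0;0 0 0.1 0 0;0 0 0.1 0 0;0 0 0 0 0;0 0 0 0 0'
python3 - <<'E'
from h import *
c=cam("wrist");cv2.imwrite("pics/w2.png",c["img"])
B,m,b=scan(c,(.5226,-.0062))
rect(c,b,.058,150)
E
```

```text
time: 14.1
ee_pos: [0.4308, 0.002, 0.2662]
eef_rot: [1.0, -0.002, -0.001, 0.0]
ft_force: [-0.6, 0.3, 0.9]
width: 0.0436
grip_force: 0.0
block
c [ 0.5402 -0.0436] size [0.1797 0.1562] ang -1.488 px [359.  91.]
c [0.4756 0.0049] size [0.039  0.0365] ang -1.492 px [310. 173.]
c [ 0.5205 -0.035 ] size [0.0408 0.019 ] ang 0.102 px [354. 117.]
c [ 0.5507 -0.0809] size [0.0627 0.0587] ang -1.487 px [411.  85.]
c [ 0.5672 -0.0287] size [0.0415 0.0229] ang -0.0 px [350.  61.]
c [0.5689 0.0045] size [0.0527 0.0469] ang 0.159 px [305.  56.]
```

View pics/w2.png

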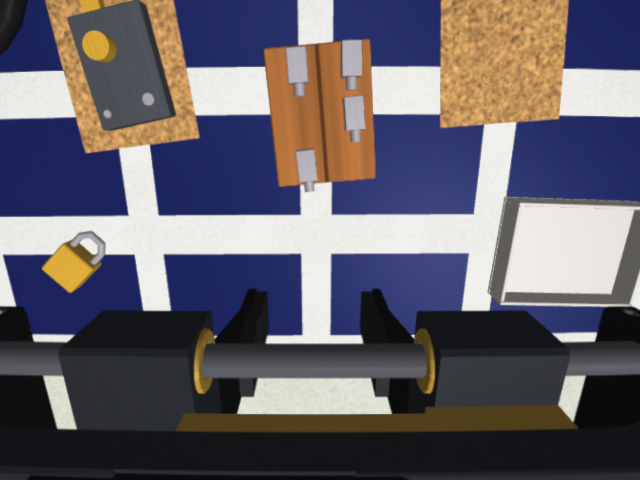

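Four bolts; far top edges at about bolt1 (297,47), bolt2 (351,40), bolt3 (354,96), bolt4 (305,150); fingers at a 44 mm opening look wide enough.

```bash
python3 - <<'E'
from h import *
c=cam("wrist")
P=cast(c,[[297,47],[351.5,40],[354,96],[305.5,150]],.058)
print((P-[.015,0.001,0]).round(4))
cal=cast(c,[[500,198],[645,203],[496,300]],.035);print("tray",cal.round(3))
t=cam("top");I=t["img"];g=cv2.cvtColor(I,cv2.COLOR_BGR2GRAY)
print("tray top corners",cast(t,[[393,298],[459,301],[457,351],[391,347]],.035).round(3))
rows(.480,.008,.15,.04)
E
```

```text
[[ 0.5675  0.0164  0.058 ]
 [ 0.5731 -0.0319  0.058 ]
 [ 0.5263 -0.0352  0.058 ]
 [ 0.4781  0.0097  0.058 ]]
tray [[ 0.443 -0.193  0.035]
 [ 0.437 -0.355  0.035]
 [ 0.324 -0.206  0.035]]
tray top corners [[ 0.436 -0.215  0.035]
 [ 0.431 -0.375  0.035]
 [ 0.312 -0.367  0.035]
 [ 0.319 -0.209  0.035]]
pos [0.4316 0.0022 0.2673] yaw -0.004 t 14.25 shift [ 0.241 -0.03   0.587] turn -0.028
```

```bash
python3 -m crank '0.12 -0.019 0.1 -0.028 0;0.113 -0.019 0.2 0 0;0 0 0.2 0 0;0 0 0.2 0 0;0 0 0.2 0 0;0 0 0.1 0 0;0 0 0.06 0 0;0 0 0.04 0 0;0 0 0 0 0;0 0 0 0 0' 25; python3 - <<'E'
from h import *
rows(.478,.0097,.043,.04)
E
```

```text
time: 15.25
ee_pos: [0.4786, 0.0105, 0.0476]
eef_rot: [1.0, 0.02, 0.001, -0.0]
ft_force: [0.2, -0.2, 1.1]
width: 0.0431
grip_force: 0.0
pos [0.4786 0.0105 0.0476] yaw 0.04 t 15.25 shift [-0.003  0.004  0.023] turn -0.0
```

Lower by 4 mm, close, lift.

```bash
python3 -m crank '0 0 0.018 0 0;0 0 0 0 -1;0 0 0 0 -1;0 0 0 0 -1;0 0 0 0 -1;0 0 0 0 -1;0 0 0 0 -1' 25; python3 -m crank '0 0 -0.1 0 -1;0 0 -0.2 0 -1;0 0 -0.2 0 -1;0 0 0 0 -1;0 0 0 0 -1'; python3 - <<'E'
from h import *
rows(.40,-.245,.14,0)
E
```

```text
time: 15.95
ee_pos: [0.4778, 0.0103, 0.0431]
eef_rot: [1.0, 0.02, 0.0, 0.0]
ft_force: [-0.5, -0.7, 1.5]
width: 0.0179
grip_force: 25.0
time: 16.45
ee_pos: [0.4781, 0.0104, 0.1434]
eef_rot: [1.0, 0.02, 0.001, 0.0]
ft_force: [-0.8, 0.5, -1.6]
width: 0.0175
grip_force: 25.0
pos [0.4781 0.0104 0.1434] yaw 0.04 t 16.45 shift [-0.441  1.26   0.017] turn 0.025
```

```bash
python3 -m crank '-0.055 0.165 0 0 -1;-0.055 0.165 0 0 -1;-0.055 0.165 0 0 -1;-0.055 0.165 0 0 -1;-0.055 0.165 0 0 -1;-0.055 0.165 0 0 -1;-0.055 0.165 0 0 -1;-0.055 0.165 0 0 -1;0 0 0 0 -1;0 0 0 0 -1'; python3 - <<'E'
from h import *
rows(.40,-.258,.025,0)
c=cam("wrist");cv2.imwrite("pics/w3.png",c["img"])
E
```

```text
time: 17.45
ee_pos: [0.3993, -0.2569, 0.1415]
eef_rot: [1.0, 0.019, -0.001, -0.001]
ft_force: [0.0, 1.0, -1.3]
width: 0.0177
grip_force: 25.0
pos [ 0.3993 -0.2569  0.1415] yaw 0.038 t 17.45 shift [0.004 0.006 0.582] turn 0.024
```

View pics/w3.png

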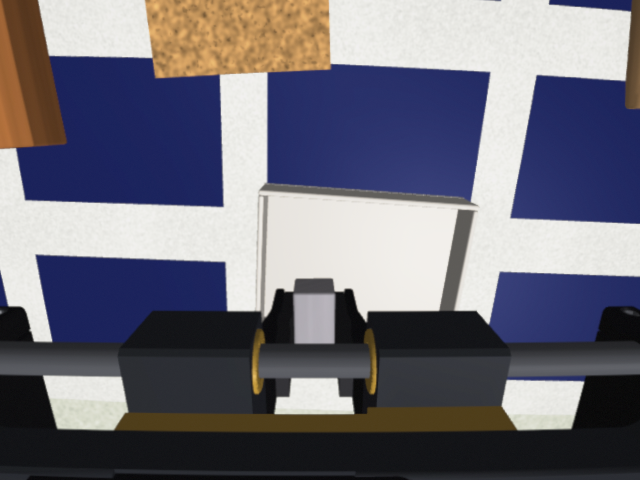

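The bolt is held; the tray's far rim corners show at (262,188) and (475,207).

```bash
python3 - <<'E'
from h import *
c=cam("wrist")
P=cast(c,[[262,188],[475,207]],.035)[:,:2];d=P[1]-P[0];L=np.hypot(*d);u=d/L
n=np.array([u[1],-u[0]]);n*=-np.sign(n[0])
print(P,L,"centre",P.mean(0)+n*.06)
E
python3 -m crank '0 0 0.2 0 -1;0 0 0.2 0 -1;0 0 0.1 0 -1;0 0 0.08 0 -1;0 0 0 0 -1;0 0 0 0 -0.1;0 0 0 0 -0.1;0 0 0 0 -0.1;0 0 -0.15 0 -0.1;0 0 -0.2 0 -0.1'; python3 -m crank '0 0 -0.2 0 0;0 0 0 0 0;0 0 0 0 0';python3 - <<'E'
from h import *
rows(.5263,-.0352,.14,.06)
E
```

```text
[[ 0.43942488 -0.21659032]
 [ 0.43205199 -0.37028851]] 0.1538749251280402 centre [ 0.37580735 -0.29056452]
time: 18.55
ee_pos: [0.3992, -0.2563, 0.0971]
eef_rot: [1.0, 0.02, -0.001, -0.001]
ft_force: [0.1, -0.2, 0.6]
width: 0.0382
grip_force: 0.0
time: 18.85
ee_pos: [0.401, -0.2572, 0.1382]
eef_rot: [1.0, 0.02, 0.001, 0.001]
ft_force: [-1.4, 0.2, -0.2]
width: 0.0435
grip_force: 0.0
pos [ 0.401  -0.2572  0.1382] yaw 0.04 t 18.85 shift [ 0.67  -1.084 -0.008] turn -0.013
```

```bash
python3 -m crank '0.096 -0.155 0 -0.013 0;0.096 -0.155 0 0 0;0.096 -0.155 0 0 0;0.096 -0.155 0 0 0;0.096 -0.155 0 0 0;0.096 -0.155 0 0 0;0.096 -0.155 0 0 0;0 0 0.1 0 0;0 0 0 0 0;0 0 0 0 0'; python3 - <<'E'
from h import *
rows(.5263,-.0352,.043,.06)
c=cam("wrist");cv2.imwrite("pics/w4.png",c["img"])
E
```

```text
time: 19.85
ee_pos: [0.521, -0.0333, 0.1161]
eef_rot: [1.0, 0.03, -0.001, 0.0]
ft_force: [-0.1, -1.0, -0.2]
width: 0.0434
grip_force: 0.0
pos [ 0.521  -0.0333  0.1161] yaw 0.06 t 19.85 shift [0.027 0.011 0.365] turn -0.0
```

View pics/w4.png

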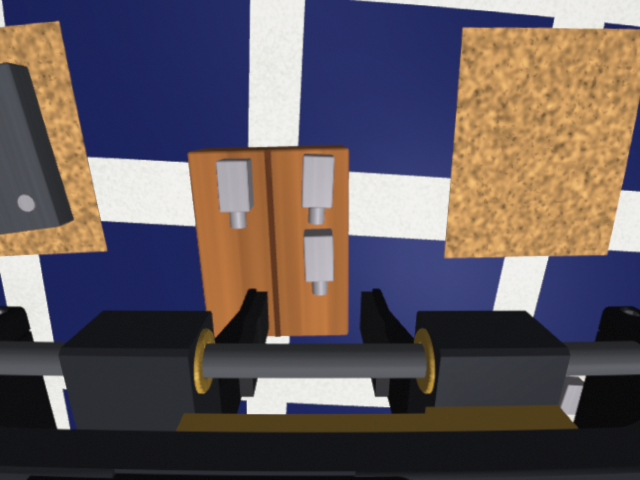

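Three bolts remain: far top edges at (234,160), (318,155), (318,231); check they are where expected.

```bash
python3 - <<'E'
from h import *
c=cam("wrist")
print(cast(c,[[234,160],[318,155],[318,231]],.058)-[.015,.001,0])
print(cast(c,[[191,152],[348,148]],.04))
E
```

```text
[[ 0.56830013  0.01564686  0.058     ]
 [ 0.57381314 -0.03206071  0.058     ]
 [ 0.52918459 -0.03481741  0.058     ]]
[[ 0.58502955  0.04678875  0.04      ]
 [ 0.59285669 -0.04937319  0.04      ]]
```

```bash
python3 -m crank '0.036 0.01 0.12 0 0;0 0 0.12 0 0;0 0 0.08 0 0;0 0 0.045 0 0;0 0 0 0 0;0 0 0 0 -1;0 0 0 0 -1;0 0 0 0 -1;0 0 0 0 -1;0 0 0 0 -1' 25; python3 -m crank '0 0 0 0 -1;0 0 -0.1 0 -1;0 0 -0.2 0 -1;0 0 -0.2 0 -1;0 0 0 0 -1;0 0 0 0 -1'; python3 - <<'E'
from h import *
rows(.40,-.315,.14,.04)
E
```

```text
time: 20.95
ee_pos: [0.5297, -0.0342, 0.0444]
eef_rot: [1.0, 0.03, 0.0, 0.0]
ft_force: [-0.8, -0.7, 4.2]
width: 0.0181
grip_force: 25.0
time: 21.55
ee_pos: [0.5297, -0.0341, 0.1444]
eef_rot: [1.0, 0.03, 0.001, 0.0]
ft_force: [0.5, 0.2, -1.9]
width: 0.0177
grip_force: 25.0
pos [ 0.5297 -0.0341  0.1444] yaw 0.061 t 21.55 shift [-0.732  1.363  0.021] turn 0.013
```

```bash
python3 -m crank '-0.083 0.153 0 0.013 -1;-0.083 0.153 0 0 -1;-0.083 0.153 0 0 -1;-0.083 0.153 0 0 -1;-0.083 0.153 0 0 -1;-0.083 0.153 0 0 -1;-0.083 0.153 0 0 -1;-0.083 0.153 0 0 -1;-0.083 0.153 0 0 -1;0 0 0 0 -1'; python3 - <<'E'
from h import *
rows(.40,-.315,.025,.04)
E
```

```text
time: 22.55
ee_pos: [0.3879, -0.3194, 0.1423]
eef_rot: [1.0, 0.017, -0.002, 0.0]
ft_force: [0.3, 0.5, -0.9]
width: 0.018
grip_force: 25.0
pos [ 0.3879 -0.3194  0.1423] yaw 0.033 t 22.55 shift [ 0.063 -0.02   0.586] turn -0.004
```

```bash
python3 -m crank '0.063 -0.01 0 0 -1;0 0 0.2 0 -1;0 0 0.2 0 -1;0 0 0.1 0 -1;0 0 0.08 0 -1;0 0 0 0 -1;0 0 0 0 -0.1;0 0 0 0 -0.1;0 0 0 0 -0.1;0 0 -0.15 0 -0.1'; python3 -m crank '0 0 -0.2 0 0;0 0 -0.2 0 0;0 0 0 0 0;0 0 0 0 0';python3 - <<'E'
from h import *
rows(.5738,-.032,.14,.06)
E
```

```text
time: 23.55
ee_pos: [0.4026, -0.3118, 0.0561]
eef_rot: [1.0, 0.02, -0.002, -0.001]
ft_force: [-0.2, 0.3, 0.2]
width: 0.0373
grip_force: 0.0
time: 23.95
ee_pos: [0.4049, -0.3134, 0.1393]
eef_rot: [1.0, 0.02, 0.001, 0.001]
ft_force: [-0.2, 0.2, -0.7]
width: 0.0434
grip_force: 0.0
pos [ 0.4049 -0.3134  0.1393] yaw 0.04 t 23.95 shift [ 0.9   -1.372 -0.003] turn -0.013
```

```bash
python3 -m crank '0.1 -0.152 0 -0.013 0;0.1 -0.152 0 0 0;0.1 -0.152 0 0 0;0.1 -0.152 0 0 0;0.1 -0.152 0 0 0;0.1 -0.152 0 0 0;0.1 -0.152 0 0 0;0.1 -0.152 0 0 0;0.1 -0.15 0 0 -0.26;0 0 0 0 -0.26'; python3 - <<'E'
from h import *
rows(.5738,-.032,.043,.06)
E
```

```text
time: 24.95
ee_pos: [0.5688, -0.0239, 0.1364]
eef_rot: [0.999, 0.034, -0.001, -0.001]
ft_force: [-0.8, 0.0, -0.0]
width: 0.0361
grip_force: 0.0
pos [ 0.5688 -0.0239  0.1364] yaw 0.067 t 24.95 shift [0.023 0.043 0.467] turn 0.005
```

```bash
python3 -m crank '0.015 0.035 0 0 -0.26;0 0 0 0 -0.26;0 0 0.15 0 -0.26;0 0 0 0 -0.26' 25; python3 - <<'E'
from h import *
rows(.5738,-.032,.043,.06)
E
```

```text
time: 25.35
ee_pos: [0.5687, -0.0384, 0.1046]
eef_rot: [1.0, 0.029, -0.003, 0.0]
ft_force: [-2.1, 0.1, -0.2]
width: 0.0326
grip_force: 0.0
pos [ 0.5687 -0.0384  0.1046] yaw 0.058 t 25.35 shift [ 0.029 -0.031  0.308] turn -0.001
```

```bash
python3 -m crank '0.018 -0.027 0 0 -0.26;0 0 0.08 0 -0.26;0 0 0 0 -0.26' 25; python3 - <<'E'
from h import *
rows(.5738,-.032,.043,.06)
E
```

```text
time: 25.65
ee_pos: [0.5744, -0.031, 0.0917]
eef_rot: [1.0, 0.03, -0.001, -0.0]
ft_force: [-0.2, 0.1, -0.4]
width: 0.0325
grip_force: 0.0
pos [ 0.5744 -0.031   0.0917] yaw 0.06 t 25.65 shift [-0.003  0.005  0.243] turn 0.0
```

```bash
python3 -m crank '0 0.003 0.08 0 -0.26;0 0 0.08 0 -0.26;0 0 0.05 0 -0.26;0 0 0 0 -0.26;0 0 0 0 -1;0 0 0 0 -1;0 0 0 0 -1;0 0 0 0 -1;0 0 0 0 -1;0 0 0 0 -1' 25; python3 -m crank '0 0 -0.1 0 -1;0 0 -0.2 0 -1;0 0 -0.2 0 -1;0 0 0 0 -1;0 0 0 0 -1'; python3 - <<'E'
from h import *
rows(.352,-.258,.14,.04)
E
```

```text
time: 26.65
ee_pos: [0.5753, -0.0318, 0.0508]
eef_rot: [1.0, 0.03, 0.001, 0.0]
ft_force: [-1.4, -0.4, 6.9]
width: 0.0181
grip_force: 25.0
time: 27.15
ee_pos: [0.5751, -0.0317, 0.1506]
eef_rot: [1.0, 0.03, 0.001, 0.0]
ft_force: [0.5, -0.3, -1.0]
width: 0.0177
grip_force: 24.9
pos [ 0.5751 -0.0317  0.1506] yaw 0.06 t 27.15 shift [-1.182  1.062  0.051] turn 0.013
```

```bash
python3 -m crank '-0.148 0.132 0 0.013 -1;-0.148 0.132 0 0 -1;-0.148 0.132 0 0 -1;-0.148 0.132 0 0 -1;-0.148 0.132 0 0 -1;-0.148 0.132 0 0 -1;-0.148 0.132 0 0 -1;-0.148 0.132 0 0 -1;0 0 0 0 -1;0 0 0 0 -1'; python3 - <<'E'
from h import *
rows(.352,-.258,.03,.04)
E
```

```text
time: 28.15
ee_pos: [0.3462, -0.2526, 0.1489]
eef_rot: [1.0, 0.019, -0.001, -0.001]
ft_force: [0.9, -0.1, -0.9]
width: 0.0174
grip_force: 24.9
pos [ 0.3462 -0.2526  0.1489] yaw 0.038 t 28.15 shift [0.029 0.028 0.594] turn -0.001
```

```bash
python3 -m crank '0.02 0.025 0 0 -1;0 0 0.2 0 -1;0 0 0.2 0 -1;0 0 0.1 0 -1;0 0 0.08 0 -1;0 0 0 0 -1;0 0 0 0 -0.1;0 0 0 0 -0.1;0 0 0 0 -0.1;0 0 -0.15 0 -0.1'; python3 -m crank '0 0 -0.2 0 0;0 0 -0.2 0 0;0 0 0 0 0;0 0 0 0 0';python3 - <<'E'
from h import *
rows(.568,.0156,.14,.06)
E
```

```text
time: 29.15
ee_pos: [0.3498, -0.2565, 0.0624]
eef_rot: [1.0, 0.02, -0.002, -0.001]
ft_force: [0.9, -0.9, 0.9]
width: 0.037
grip_force: 0.0
time: 29.55
ee_pos: [0.3521, -0.2579, 0.1453]
eef_rot: [1.0, 0.02, 0.001, 0.001]
ft_force: [0.1, -0.4, -0.9]
width: 0.0431
grip_force: 0.0
pos [ 0.3521 -0.2579  0.1453] yaw 0.04 t 29.55 shift [ 1.133 -1.323  0.028] turn -0.013
```

```bash
python3 -m crank '0.126 -0.147 0 -0.013 0;0.126 -0.147 0 0 0;0.126 -0.147 0 0 0;0.126 -0.147 0 0 0;0.126 -0.147 0 0 0;0.126 -0.147 0 0 0;0.126 -0.147 0 0 0;0.126 -0.147 0 0 0;0.126 -0.147 0 0 0;0 0 0 0 0'; python3 -m crank '0 0 0 0 0;0 0 0 0 0';python3 - <<'E'
from h import *
rows(.568,.0156,.043,.06)
c=cam("wrist");cv2.imwrite("pics/w5.png",c["img"])
h,s,v=cv2.split(hsv(c))
m=((s<60)&(v>90)&(v<200)).astype(np.uint8)
# block corners expected
print(proj(c,[[.568+.015,.0156,.058],[.568-.015,.0156,.058]]))
E
```

```text
time: 30.55
ee_pos: [0.5634, 0.0254, 0.1423]
eef_rot: [0.999, 0.033, -0.001, -0.001]
ft_force: [-1.1, -0.3, -0.2]
width: 0.0434
grip_force: 0.0
time: 30.75
ee_pos: [0.5616, 0.0185, 0.1431]
eef_rot: [1.0, 0.03, -0.001, 0.0]
ft_force: [0.0, -0.3, -0.6]
width: 0.0433
grip_force: 0.0
pos [0.5616 0.0185 0.1431] yaw 0.059 t 30.75 shift [0.032 0.016 0.5  ] turn -0.001
[[321.4702955  222.71177153]
 [318.6666913  264.73502368]]
```

View pics/w5.png

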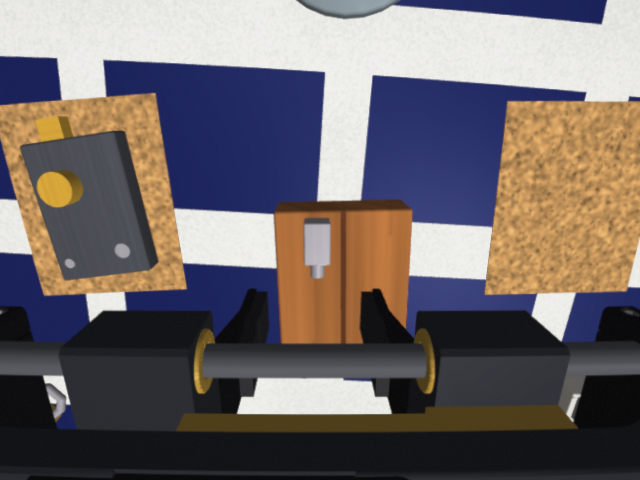

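The last bolt shows at (317,220–278), as predicted within 4 px.

```bash
python3 -m crank '0.033 0.012 0.12 0 0;0 0 0.12 0 0;0 0 0.12 0 0;0 0 0.09 0 0;0 0 0.04 0 0;0 0 0 0 -1;0 0 0 0 -1;0 0 0 0 -1;0 0 0 0 -1;0 0 0 0 -1' 25; python3 -m crank '0 0 0 0 -1;0 0 -0.1 0 -1;0 0 -0.2 0 -1;0 0 -0.2 0 -1;0 0 0 0 -1;0 0 0 0 -1'; python3 - <<'E'
from h import *
rows(.352,-.315,.14,.04)
E
```

```text
time: 31.8
ee_pos: [0.5697, 0.0177, 0.0468]
eef_rot: [1.0, 0.03, 0.001, 0.0]
ft_force: [-0.8, -0.5, 3.9]
width: 0.0179
grip_force: 25.0
time: 32.4
ee_pos: [0.5695, 0.0178, 0.1466]
eef_rot: [1.0, 0.03, 0.001, 0.0]
ft_force: [-0.5, -0.2, -1.1]
width: 0.0177
grip_force: 25.0
pos [0.5695 0.0178 0.1466] yaw 0.06 t 32.4 shift [-1.186  1.595  0.031] turn 0.013
```

```bash
python3 -m crank '-0.119 0.159 0 0.013 -1;-0.119 0.159 0 0 -1;-0.119 0.159 0 0 -1;-0.119 0.159 0 0 -1;-0.119 0.159 0 0 -1;-0.119 0.159 0 0 -1;-0.119 0.159 0 0 -1;-0.119 0.159 0 0 -1;-0.119 0.159 0 0 -1;-0.119 0.159 0 0 -1'; python3 -m crank '0 0 0 0 -1;0 0 0 0 -1';python3 - <<'E'
from h import *
rows(.352,-.315,.03,.04)
E
```

```text
time: 33.4
ee_pos: [0.3427, -0.3106, 0.1445]
eef_rot: [1.0, 0.02, -0.001, -0.001]
ft_force: [0.7, -0.5, -1.5]
width: 0.0173
grip_force: 25.0
time: 33.6
ee_pos: [0.3437, -0.3098, 0.1447]
eef_rot: [1.0, 0.019, -0.001, -0.001]
ft_force: [0.9, 0.4, -0.7]
width: 0.0175
grip_force: 25.0
pos [ 0.3437 -0.3098  0.1447] yaw 0.038 t 33.6 shift [0.041 0.028 0.573] turn -0.001
```

```bash
python3 -m crank '0.03 0.025 0 0 -1;0 0 0.2 0 -1;0 0 0.2 0 -1;0 0 0.1 0 -1;0 0 0.06 0 -1;0 0 0 0 -1;0 0 0 0 -0.1;0 0 0 0 -0.1;0 0 0 0 -0.1;0 0 -0.15 0 -0.1'; python3 -m crank '0 0 -0.2 0 -1;0 0 -0.2 0 -1;-0.2 0 -0.1 0 -1;-0.2 0 0 0 -1;-0.1 0 0 0 -1;0 0 0 0 -1';python3 - <<'E'
from h import *
rows(.56,.085,.14,.076)
c=cam("top");cv2.imwrite("pics/top2.png",c["img"])
B,m,b=scan(c,(.5226,-.0062),.11)
h,s,v=cv2.split(hsv(c))
cork=((h>8)&(h<22)&(s>70)&(s<190)&(v>120)).astype(np.uint8)
rect(c,cork,.001,300)
cv2.imwrite("pics/top2z.png",cv2.resize(c["img"][190:390,160:480],None,fx=2.4,fy=2.4,interpolation=cv2.INTER_CUBIC))
E
```

```text
time: 34.6
ee_pos: [0.3494, -0.3135, 0.0624]
eef_rot: [1.0, 0.02, -0.002, -0.001]
ft_force: [0.4, -1.0, -0.4]
width: 0.0371
grip_force: 0.0
time: 35.2
ee_pos: [0.2489, -0.3193, 0.1649]
eef_rot: [1.0, 0.018, 0.001, 0.0]
ft_force: [0.3, 0.9, 0.1]
width: 0.0026
grip_force: 0.0
pos [ 0.2489 -0.3193  0.1649] yaw 0.036 t 35.2 shift [ 1.628 -1.964  0.126] turn -0.025
block
c [ 0.5231 -0.0062] size [0.1319 0.1008] ang 0.076 px [308. 261.]
c [0.3578 0.2933] size [0.0455 0.0451] ang -0.826 px [185. 327.]
c [0.5243 0.0198] size [0.1331 0.0491] ang 0.076 px [297. 262.]
c [ 0.5287 -0.0323] size [0.1331 0.049 ] ang 0.081 px [318. 260.]
c [0.575  0.1996] size [0.1599 0.1306] ang 0.111 px [232. 247.]
c [ 0.5972 -0.1933] size [0.1598 0.1305] ang 0.077 px [382. 235.]
c [ 0.6162 -0.4881] size [0.2178 0.0224] ang 0.153 px [498. 229.]
```

View pics/top2z.png

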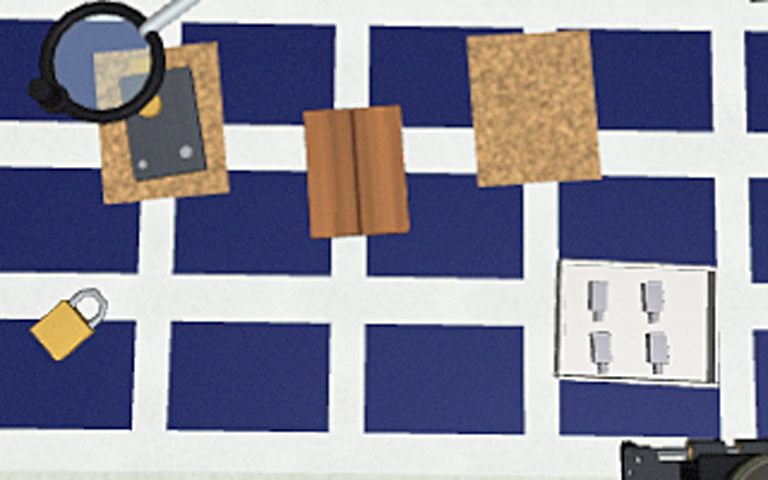

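All four bolts sit in the tray (zoom 597–657, 300–350), and the block is clear and unmoved; padlock at (63,325 zoom).

```bash
python3 -m crank '0.19 0 0 -0.026 0.15;0.19 0 0 0 0.15;0.19 0 0 0 0.15;0.2 -0.1 0 0 0.15;0.03 -0.17 0 0 0.15;0.03 -0.17 0 0 0.15;0.03 -0.17 0 0 0.15;0.01 -0.17 0 0 0.15;0 -0.17 0 0 0.15;0 -0.17 0 0 0.15'; python3 -m crank '0 -0.17 0 0 0.15;0 -0.17 0 0 0.15;0 0 0 0 0.15;0 0 0 0 0.15';python3 - <<'E'
from h import *
rows(.413,-.0145,.012,.076)
E
```

```text
time: 36.25
ee_pos: [0.4071, -0.0807, 0.1642]
eef_rot: [0.999, 0.041, 0.0, -0.0]
ft_force: [1.2, 0.2, -0.4]
width: 0.0499
grip_force: 0.0
time: 36.65
ee_pos: [0.4015, -0.0142, 0.1642]
eef_rot: [0.999, 0.042, 0.0, 0.0]
ft_force: [0.2, 0.6, -0.5]
width: 0.0503
grip_force: 0.0
pos [ 0.4015 -0.0142  0.1642] yaw 0.083 t 36.65 shift [0.057 0.006 0.761] turn 0.005
```

```bash
python3 -m crank '0 0 0.2 0.005 0.15;0 0 0.2 0 0.15;0 0 0.2 0 0.15;0 0 0.1 0 0.15;0 0 0.06 0 0.15;0.05 0.003 0 0 0.15;0.05 0.003 0 0 0.15;0.05 0 0 0 0.15;0.05 0 0 0 0.15;0.05 0 0 0 0.15'; python3 -m crank '0.05 0 0 0 0.15;0.05 0 0 0 0.15;0.05 0 0 0 0.15;0.05 0 0 0 0.15;0.03 0 0 0 0.15;0 0 0 0 0.15;0 0 0 0 0.15'; python3 - <<'E'
from h import *
rows(.413,-.0145,.012,.076)
c=cam("top");h,s,v=cv2.split(hsv(c));cv2.imwrite("pics/top3.png",c["img"])
try: B,m,b=scan(c,(.56,-.0),.11)
except Exception as e: print(e)
E
```

```text
time: 37.65
ee_pos: [0.4519, -0.0127, 0.0124]
eef_rot: [0.999, 0.036, 0.0, 0.0]
ft_force: [-5.0, -0.3, 2.2]
width: 0.0504
grip_force: 2.3
time: 38.35
ee_pos: [0.4972, -0.0093, 0.012]
eef_rot: [0.999, 0.037, 0.0, -0.0]
ft_force: [0.8, 0.0, -0.1]
width: 0.0501
grip_force: 0.0
pos [ 0.4972 -0.0093  0.012 ] yaw 0.073 t 38.35 shift [-0.422 -0.005 -0.   ] turn -0.002
block
c [ 6.13e-01 -3.00e-04] size [0.0989 0.0525] ang -1.55 px [306. 224.]
```

```bash
python3 -m crank '0.025 0 0 0 0.15;0.02 0 0 0 0.15;0 0 0 0 0.15;-0.1 0 0 0 0.15;-0.1 0 0 0 0.15;0 0 -0.2 0 1;0 0 -0.22 0 1;0 0 -0.22 0 1;0 0 -0.22 0 1;0 0 -0.22 0 1'; python3 -m crank '0 0 -0.22 -0.092 1;0 0 -0.1 -0.092 1;0 0 0 -0.092 1;0 0 0 -0.092 1;0 0 0 -0.092 1;0 0 0 -0.092 1;0 0 0 -0.092 1;0 0 0 -0.092 1;0 0 0 -0.092 1;0 0 0 -0.092 1'; python3 -m crank '0 0 0 -0.092 1;0 0 0 -0.092 1;0 0 0 -0.092 1;0 0 0 -0.092 1;0 0 0 -0.091 1;0 0 0 0 1'; python3 - <<'E'
from h import *
rows(.5747,.2693,.30,2.243)
print(read_state()["joint_positions"].round(2))
c=cam("top");B,m,b=scan(c,(.58,-.0),.11)
E
```

```text
time: 39.4
ee_pos: [0.4659, -0.0116, 0.2302]
eef_rot: [0.999, 0.037, 0.001, 0.0]
ft_force: [1.5, -0.4, 0.1]
width: 0.0814
grip_force: 0.0
time: 40.4
ee_pos: [0.4661, -0.0116, 0.2921]
eef_rot: [0.723, 0.69, 0.0, 0.0]
ft_force: [-1.5, -0.6, -0.8]
width: 0.0874
grip_force: 0.0
time: 41.0
ee_pos: [0.4661, -0.0116, 0.2921]
eef_rot: [0.435, 0.9, 0.0, 0.0]
ft_force: [-0.9, -0.5, -0.1]
width: 0.0867
grip_force: 0.0
pos [ 0.4661 -0.0116  0.2921] yaw 2.242 t 41.0 shift [ 0.763  1.298 -0.039] turn -0.001
[ 0.03 -0.04 -0.1   1.74 -0.    1.44  0.6 ]
block
c [0.6267 0.0012] size [0.0966 0.0401] ang -1.555 px [306. 219.]
```

```bash
python3 -m crank '0.109 0.185 0 0 1;0.109 0.185 0 0 1;0.109 0.185 0 0 1;0.109 0.185 0 0 1;0.109 0.185 0 0 1;0.109 0.185 0 0 1;0.109 0.185 0 0 1;0 0 0 0 1;0 0 0 0 1' 20; python3 - <<'E'
from h import *
rows(.5747,.2693,.196,2.243)
c=cam("top");B,m,b=scan(c,(.58,-.0),.11)
c=cam("wrist")
h,s,v=cv2.split(hsv(c));rect(c,((v<60)&(s<120)).astype(np.uint8),.234,60) if 0 else None
E
```

```text
time: 41.95
ee_pos: [0.5745, 0.2695, 0.2911]
eef_rot: [0.437, 0.899, -0.0, -0.0]
ft_force: [0.3, -1.0, -0.4]
width: 0.0869
grip_force: 0.0
pos [0.5745 0.2695 0.2911] yaw 2.237 t 41.95 shift [-0.002  0.001  0.476] turn -0.004
block
c [ 0.5801 -0.0019] size [0.1328 0.1006] ang 0.065 px [306. 238.]
```

```bash
python3 -m crank '0 0 0.16 0 1;0 0 0.16 0 1;0 0 0.155 0 1;0 0 0 0 -1;0 0 0 0 -1;0 0 0 0 -1;0 0 0 0 -1;0 0 0 0 -1;0 0 0 0 -1;0 0 0 0 -1' 20;python3 -m crank '0 0 0 0 -1;0 0 0 0 -1;0 0 0 0 -1;0 0 0 0 -1;-0.002 0.05 0 0.019 -1;-0.002 0.086 0 0.033 -1;-0.002 0.086 0 0.033 -1;-0.002 0.086 0 0.033 -1;-0.002 0.086 0 0.033 -1;0 0 0 0 -1'; python3 -m crank '0 0 0 0 -1;0 0 0 0 1;0 0 0 0 1;0 0 0 0 1;0 0 0 0 1;0 0 0 0 1;0 0 -0.15 0 1;0 0 -0.2 0 1;0 0 -0.15 0 1;0 0 0 0 1'; python3 - <<'E'
from h import *
rows(.5735,.085,.29,1.64)
E
```

```text
time: 43.05
ee_pos: [0.5746, 0.2687, 0.1972]
eef_rot: [0.436, 0.9, 0.0, 0.0]
ft_force: [-0.5, -0.3, -0.4]
width: 0.039
grip_force: 0.0
time: 44.05
ee_pos: [0.643, 0.3106, 0.1969]
eef_rot: [0.54, 0.842, 0.001, 0.0]
ft_force: [0.0, 0.5, 2.7]
width: 0.0195
grip_force: 20.0
time: 45.05
ee_pos: [0.6429, 0.3105, 0.3026]
eef_rot: [0.54, 0.842, 0.003, 0.002]
ft_force: [0.2, -0.7, -0.4]
width: 0.0823
grip_force: 0.0
pos [0.6429 0.3105 0.3026] yaw 2.002 t 45.05 shift [-0.879 -0.787  0.056] turn 0.23
```

```bash
python3 -m crank '0 0 0 0.077 1;0 0 0 0.077 1;0 0 0 0.076 1;-0.154 -0.06 0 0 0.8;-0.154 -0.06 0 0 0.8;-0.154 -0.06 0 0 0.8;-0.154 -0.06 0 0 0.8;-0.154 -0.06 0 0 0.8;-0.154 -0.06 0 0 0.8;-0.154 -0.06 0 0 0.8'; python3 -m crank '0 0 0 0 0.8;0 0 0 0 0.8';python3 - <<'E'
from h import *
rows(.5735,.09,.012,1.64)
c=cam("wrist");cv2.imwrite("pics/w6.png",c["img"])
E
```

```text
time: 46.05
ee_pos: [0.5722, 0.0874, 0.2965]
eef_rot: [0.682, 0.731, -0.0, -0.0]
ft_force: [0.7, 0.0, -0.2]
width: 0.0785
grip_force: 0.0
time: 46.25
ee_pos: [0.5728, 0.0881, 0.2969]
eef_rot: [0.683, 0.731, 0.0, 0.0]
ft_force: [0.3, 0.3, -0.6]
width: 0.0781
grip_force: 0.0
pos [0.5728 0.0881 0.2969] yaw 1.639 t 46.25 shift [0.009 0.004 1.424] turn -0.001
```

View pics/w6.png

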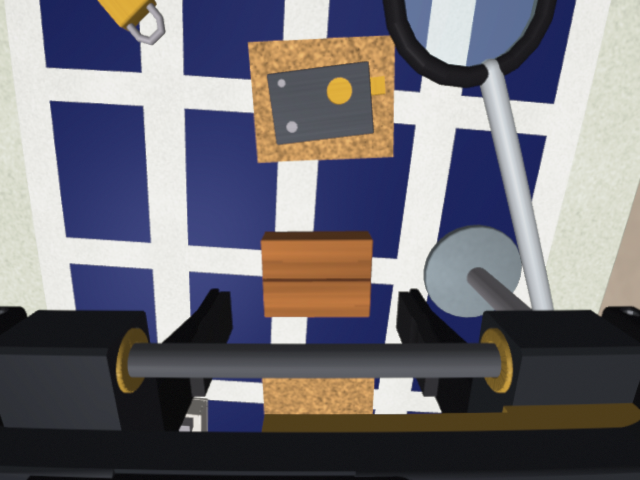

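The view shows the case (320,100) and lens well clear, with the block (262–372, 235–317) ready to be pushed from its +y face.

```bash
python3 -m crank '0.009 0.004 0.2 0 0.8;0 0 0.22 0 0.8;0 0 0.22 0 0.8;0 0 0.22 0 0.8;0 0 0.22 0 0.8;0 0 0.2 0 0.8;0 0 0.1 0 0.8;0 0 0.04 0 0.8;0 0 0 0 0.8;0 0 0 0 0.8'; python3 - <<'E'
from h import *
rows(.5735,.09,.012,1.64)
E
python3 -m crank '-0.05 0 0 0 0.8;-0.05 0 0 0 0.8;-0.05 0 0 0 0.8;-0.05 0 0 0 0.8;-0.05 0 0 0 0.8;-0.05 0 0 0 0.8;-0.05 0 0 0 0.8;-0.05 0 0 0 0.8;-0.05 0 0 0 0.8;-0.05 0 0 0 0.8'; python3 -m crank '-0.05 0 0 0 0.8;-0.05 0 0 0 0.8;-0.05 0 0 0 0.8;-0.05 0 0 0 0.8;-0.05 0 0 0 0.8;-0.05 0 0 0 0.8;-0.05 0 0 0 0.8;-0.05 0 0 0 0.8;0 0 0 0 0.8;0 0 0 0 0.8'; python3 - <<'E'
from h import *
rows(.5735,.09,.012,1.64)
c=cam("top");cv2.imwrite("pics/top4.png",c["img"])
B,m,b=scan(c,(.595,-.16),.12)
E
```

```text
time: 47.3
ee_pos: [0.5746, 0.0914, 0.0141]
eef_rot: [0.682, 0.732, 0.001, 0.0]
ft_force: [0.5, 0.3, 0.7]
width: 0.0781
grip_force: 0.0
pos [0.5746 0.0914 0.0141] yaw 1.641 t 47.3 shift [-0.007 -0.006  0.011] turn 0.001
time: 48.3
ee_pos: [0.5806, -0.01, 0.0129]
eef_rot: [0.682, 0.731, -0.0, -0.0]
ft_force: [-0.3, 3.6, 2.0]
width: 0.0786
grip_force: 1.9
time: 49.3
ee_pos: [0.5858, -0.09, 0.0126]
eef_rot: [0.682, 0.731, -0.001, 0.0]
ft_force: [0.2, 0.1, 0.5]
width: 0.079
grip_force: 0.0
pos [ 0.5858 -0.09    0.0126] yaw 1.639 t 49.3 shift [0.902 0.    0.003] turn -0.0
block
c [ 0.5945 -0.2211] size [0.152  0.0642] ang 0.015 px [395. 235.]
```

```bash
python3 -m crank '-0.04 0 0 0 0.8;-0.04 0 0 0 0.8;-0.04 0 0 0 0.8;-0.04 0 0 0 0.8;-0.03 0 0 0 0.8;-0.02 0 0 0 0.8;0 0 0 0 0.8;0.15 0 0 0 0.8;0.15 0 -0.1 0 0.8;0 0 -0.2 0 0.8'; python3 -m crank '0 0 -0.2 0 0.8;0 0 -0.2 0 0.8;0.2 0 0 0 0.8;0.2 0 0 0 0.8;0.1 0 0 0 0.8;0 0 0 0 0.8'; python3 - <<'E'
from h import *
rows(.5735,.09,.012,1.64)
c=cam("top");cv2.imwrite("pics/top5.png",c["img"][180:300,300:440])
H=hsv(c);print(H[238,382],H[205,382],H[238,370],H[238,395])
c2=cam("wrist");cv2.imwrite("pics/w7.png",c2["img"])
h,s,v=cv2.split(H)
B=rect(c,cv2.morphologyEx(((h<16)&(s>155)&(v>60)).astype(np.uint8),cv2.MORPH_CLOSE,np.ones((5,5))),.04,200)
E
```

```text
time: 50.35
ee_pos: [0.5829, -0.0656, 0.071]
eef_rot: [0.68, 0.733, -0.001, -0.003]
ft_force: [0.5, 0.8, 0.7]
width: 0.0784
grip_force: 0.0
time: 50.95
ee_pos: [0.5777, 0.0329, 0.1534]
eef_rot: [0.68, 0.733, 0.001, -0.0]
ft_force: [-0.5, -1.1, 1.1]
width: 0.0785
grip_force: 0.0
pos [0.5777 0.0329 0.1534] yaw 1.646 t 50.95 shift [ 0.285 -0.     0.707] turn 0.004
[ 12 143 157] [ 16 119 189] [ 12 143 176] [ 13 150 175]
c [ 0.488  -0.7603] size [0.9063 0.106 ] ang -0.047 px [624. 276.]
c [0.7128 0.729 ] size [0.4571 0.0384] ang 0.079 px [  5. 174.]
```

```bash
python3 - <<'E'
from h import *
c=cam("top");h,s,v=cv2.split(cv2.cvtColor(cv2.medianBlur(c["img"],3),cv2.COLOR_BGR2HSV))
m=((h<15)&(s>128)&(v>60)).astype(np.uint8)
z=np.zeros_like(m);z[190:290,335:430]=1
m=cv2.morphologyEx(cv2.morphologyEx(m&z,cv2.MORPH_OPEN,np.ones((3,3))),cv2.MORPH_CLOSE,np.ones((5,5)))
rect(c,m,.04,200)
cv2.imwrite("pics/t5.png",np.hstack([cv2.resize(c["img"][180:300,300:440],None,fx=2.8,fy=2.8),cv2.cvtColor(cv2.resize(m[180:300,300:440]*255,None,fx=2.8,fy=2.8),cv2.COLOR_GRAY2BGR)]))
E
```

```text
c [ 0.5921 -0.192 ] size [0.1322 0.1026] ang 0.072 px [383. 234.]
```

View pics/t5.png

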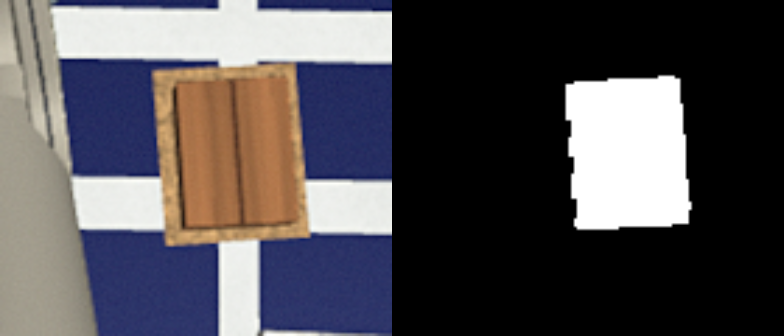

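The block sits inside the mat with an even margin: centre (0.592,-0.192), 5 mm off, square within 0.01 rad.

```bash
python3 -m crank '0 0 -0.05 -0.086 1;0 0 -0.05 -0.086 1;0 0 0 -0.086 1;0 0 0 -0.086 1;0 0 0 -0.085 1;0 0 0 0 1'; python3 - <<'E'
from h import *
c=cam("top");h,s,v=cv2.split(hsv(c))
m=((h>15)&(h<28)&(s>110)&(v>110)).astype(np.uint8);z=np.zeros_like(m);z[300:350,160:215]=1
for q in (rect(c,m&z,.024,60)): pass
print("shackle",cast(c,[[199,315]],.012))
rows(.3578,.2933,.16,2.316)
E
```

```text
time: 51.7
ee_pos: [0.5781, 0.0269, 0.1729]
eef_rot: [0.402, 0.916, -0.0, 0.0]
ft_force: [0.8, 0.0, -0.9]
width: 0.0872
grip_force: 0.0
c [0.359  0.2876] size [0.0453 0.0451] ang -0.807 px [185. 327.]
shackle [[0.38857087 0.25855058 0.012     ]]
pos [0.5781 0.0272 0.1729] yaw 2.31 t 51.75 shift [1.725 0.082 0.064] turn -0.004
```

```bash
python3 -m crank '0.19 0.01 0 0 1;0.19 0.01 0 0 1;0.19 0.01 0 0 1;0.19 0.01 0 0 1;0.19 0.01 0 0 1;0.19 0.01 0 0 1;0.1 0 0 0 1;0 0 0 0 1;0 0 0 0 1'; python3 - <<'E'
from h import *
c=cam("wrist");h,s,v=cv2.split(hsv(c))
m=((h>15)&(h<28)&(s>110)&(v>150)).astype(np.uint8)
rect(c,m,.024,300)
rows(.359,.2876,.1,2.334)
cv2.imwrite("pics/w8.png",np.hstack([cv2.resize(c["img"],(400,300)),cv2.cvtColor(cv2.resize(m*255,(400,300)),cv2.COLOR_GRAY2BGR)]))
E
```

```text
time: 52.65
ee_pos: [0.4194, 0.2187, 0.1731]
eef_rot: [0.403, 0.915, -0.0, 0.0]
ft_force: [-0.4, -1.1, 0.8]
width: 0.0865
grip_force: 0.0
c [0.6018 0.1571] size [0.0826 0.025 ] ang 0.327 px [410. 394.]
c [0.5545 0.2065] size [0.1355 0.1182] ang 0.114 px [407. 303.]
c [0.3596 0.2901] size [0.0437 0.0428] ang -0.83 px [318. 113.]
pos [0.4197 0.2183 0.173 ] yaw 2.311 t 52.7 shift [0.461 0.01  0.365] turn -0.015
```

View pics/w8.png

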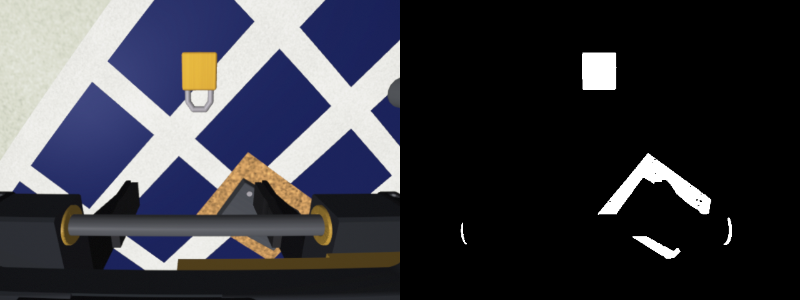

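The padlock lies straight ahead of the gripper, aligned with the tool, shackle facing it (200,100 in the half-size view).

```bash
python3 -m crank '0.156 0.007 0 0 1;0.156 0.007 0 0 1;0.156 0.007 0 0 1;0 0 0.2 0 1;0 0 0.2 0 1;0 0 0.2 0 1;0 0 0.1 0 1;0 0 0.06 0 1;0 0 0.06 0 1;0 0 0 0 1'; python3 - <<'E'
from h import *
rows(.3596,.2901,.007,2.311)
E
```

```text
time: 53.7
ee_pos: [0.3588, 0.2905, 0.0081]
eef_rot: [0.403, 0.915, -0.001, -0.0]
ft_force: [-1.0, -0.2, -0.1]
width: 0.0873
grip_force: 0.0
pos [0.3588 0.2905 0.0081] yaw 2.313 t 53.7 shift [-0.004  0.002  0.006] turn 0.001
```

```bash
python3 -m crank '0 0 0 0 -1;0 0 0 0 -1;0 0 0 0 -1;0 0 0 0 -1;0 0 0 0 -1;0 0 0 0 -1;0 0 0 0 -1;0 0 0 0 -1' 35;  python3 -m crank '0 0 -0.1 0 -1;0 0 -0.2 0 -1;0 0 -0.2 0 -1;0 0 -0.1 0 -1;0 0 0 0 -1;0 0 0 0 -1';python3 - <<'E'
from h import *
rows(.592,-.192,.13,2.31)
c=cam("top");h,s,v=cv2.split(cv2.cvtColor(cv2.medianBlur(c["img"],3),cv2.COLOR_BGR2HSV))
m=((h<15)&(s>128)&(v>60)).astype(np.uint8)
z=np.zeros_like(m);z[190:290,335:430]=1
m=cv2.morphologyEx(cv2.morphologyEx(m&z,cv2.MORPH_OPEN,np.ones((3,3))),cv2.MORPH_CLOSE,np.ones((5,5)))
rect(c,m,.04,200)
E
```

```text
time: 54.5
ee_pos: [0.3587, 0.2911, 0.009]
eef_rot: [0.402, 0.916, 0.0, 0.0]
ft_force: [-0.1, -0.5, 2.2]
width: 0.0435
grip_force: 35.0
time: 55.1
ee_pos: [0.3584, 0.2908, 0.1283]
eef_rot: [0.402, 0.916, -0.0, 0.0]
ft_force: [0.2, -0.2, -2.3]
width: 0.0439
grip_force: 35.0
pos [0.3584 0.2908 0.1283] yaw 2.314 t 55.1 shift [-2.567 -0.774 -0.007] turn 0.003
c [ 0.568  -0.2241] size [0.1298 0.1021] ang 0.068 px [397. 244.]
```

The block was knocked to (0.568,-0.224); I set the padlock back down and push the block home first.

```bash
python3 -m crank '0 0 0.2 0 -1;0 0 0.2 0 -1;0 0 0.1 0 -1;0 0 0.06 0 -1;0 0 0.03 0 -1;0 0 0 0 -1;0 0 0 0 1;0 0 0 0 1;0 0 0 0 1;0 0 0 0 1'; python3 -m crank '0 0 -0.2 0 0.5;0 0 -0.2 0 0.5;0 0 -0.2 0 0.5;0 0 -0.2 0 0.5;0 0 0 0 0.5'; python3 - <<'E'
from h import *
c=cam("top");cv2.imwrite("pics/top6.png",cv2.resize(c["img"][180:360,150:480],None,fx=2.4,fy=2.4))
rows(.592,-.192,.17,.07)
E
```

```text
time: 56.15
ee_pos: [0.359, 0.2913, 0.0114]
eef_rot: [0.402, 0.916, 0.0, 0.0]
ft_force: [-0.7, 0.1, -0.6]
width: 0.0679
grip_force: 0.0
time: 56.65
ee_pos: [0.3607, 0.2931, 0.1764]
eef_rot: [0.402, 0.916, 0.004, 0.002]
ft_force: [0.4, 0.5, 0.4]
width: 0.0651
grip_force: 0.0
pos [0.3599 0.2921 0.1736] yaw 2.314 t 56.7 shift [-2.567 -0.784  0.017] turn -0.571
```

View pics/top6.png

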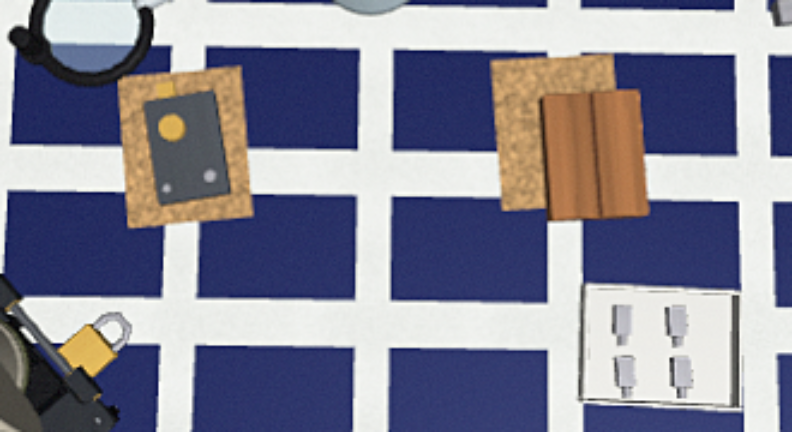

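The view shows the block off the mat by 3 cm in each direction ((540–650, 90–220) zoom vs. mat (490–615, 57–210)), and bolts and padlock are fine.

```bash
python3 -m crank '0 0 0 0.086 0.8;0 0 0 0.086 0.8;0 0 0 0.086 0.8;0 0 0 0.086 0.8;0 0 0 0.085 0.8;-0.17 0.1 0 0 0.8;-0.17 0.1 0 0 0.8;-0.17 0.1 0 0 0.8;-0.17 0.1 0 0 0.8;-0.19 0.05 0 0 0.8'; python3 -m crank '-0.19 0.05 0 0 0.8;-0.19 0.05 0 0 0.8;-0.19 0.05 0 0 0.8;-0.19 0.05 0 0 0.8;-0.19 0.05 0 0 0.8;-0.19 0.05 0 0 0.8;-0.19 0.05 0 0 0.8;-0.19 0.05 0 0 0.8;-0.19 0.05 0 0 0.8;-0.19 0 0 0 0.8'; python3 -m crank '-0.19 0 0 0 0.8;-0.19 0 0 0 0.8;0 0 0 0 0.8;0 0 0 0 0.8'; python3 - <<'E'
from h import *
rows(.575,-.325,.012,1.64)
E
```

```text
time: 57.7
ee_pos: [0.461, 0.1224, 0.1697]
eef_rot: [0.682, 0.731, -0.001, -0.0]
ft_force: [1.0, 0.2, -0.2]
width: 0.0781
grip_force: 0.0
time: 58.7
ee_pos: [0.5771, -0.2498, 0.1691]
eef_rot: [0.682, 0.732, -0.0, -0.001]
ft_force: [0.8, 0.9, -0.2]
width: 0.0782
grip_force: 0.0
time: 59.1
ee_pos: [0.5812, -0.3255, 0.1691]
eef_rot: [0.683, 0.731, -0.001, -0.001]
ft_force: [0.2, 1.5, 0.6]
width: 0.0785
grip_force: 0.0
pos [ 0.5812 -0.3255  0.1691] yaw 1.639 t 59.1 shift [ 0.004 -0.029  0.785] turn -0.001
```

```bash
python3 -m crank '0 -0.02 0.2 0 0.8;0 0 0.2 0 0.8;0 0 0.2 0 0.8;0 0 0.1 0 0.8;0 0 0.08 0 0.8;0.05 0 0 0 0.8;0.05 0 0 0 0.8;0.05 0 0 0 0.8;0.05 0 0 0 0.8;0.05 0 0 0 0.8'; python3 -m crank '0.05 0 0 0 0.8;0.03 0 0 0 0.8;0.02 0 0 0 0.8;0 0 0 0 0.8;0 0 0 0 0.8'; python3 - <<'E'
from h import *
rows(.5753,-.254,.012,1.64)
E
```

```text
time: 60.1
ee_pos: [0.5754, -0.2754, 0.0165]
eef_rot: [0.682, 0.731, 0.0, 0.002]
ft_force: [0.3, -3.0, 3.4]
width: 0.0782
grip_force: 2.0
time: 60.6
ee_pos: [0.5728, -0.2545, 0.0144]
eef_rot: [0.682, 0.731, 0.0, -0.001]
ft_force: [-0.2, -0.6, -0.6]
width: 0.0785
grip_force: 0.0
pos [ 0.5728 -0.2545  0.0144] yaw 1.641 t 60.6 shift [0.002 0.012 0.012] turn 0.001
```

```bash
python3 -m crank '-0.1 0 0 0 0.8;-0.1 0 0 0 0.8;0 0 -0.2 0 0.15;0 0 -0.2 0 0.15;0 0 -0.2 0 0.15;0 0 0 0.091 0.15;0 0 0 0.091 0.15;0 0 0 0.091 0.15;0 0 0 0.091 0.15;0 0 0 0.091 0.15'; python3 -m crank '0 0 0 0.091 0.15;0 0 0 0.091 0.15;0 0 0 0.091 0.15;0 0 0 0.091 0.15;0 0 0 0.091 0.15;0 0 0 0.09 0.15;-0.18 -0.16 0 0 0.15;-0.18 -0.16 0 0 0.15;-0.18 -0.16 0 0 0.15;0 0 0 0 0.15'; python3 - <<'E'
from h import *
open("h.py","a").write('''
def blk():
    c=cam("top");h,s,v=cv2.split(cv2.cvtColor(cv2.medianBlur(c["img"],3),cv2.COLOR_BGR2HSV))
    m=((h<15)&(s>128)&(v>60)).astype(np.uint8)
    z=np.zeros_like(m);z[190:290,335:430]=1
    m=cv2.morphologyEx(cv2.morphologyEx(m&z,cv2.MORPH_OPEN,np.ones((3,3))),cv2.MORPH_CLOSE,np.ones((5,5)))
    rect(c,m,.04,200);return c
''')
import h;import importlib;importlib.reload(h)
h.blk()
rows(.46,-.205,.012,.07)
E
```

```text
time: 61.6
ee_pos: [0.5757, -0.2948, 0.1343]
eef_rot: [0.896, 0.444, -0.0, -0.001]
ft_force: [0.7, 0.9, -0.3]
width: 0.0503
grip_force: 0.0
time: 62.6
ee_pos: [0.4561, -0.2029, 0.133]
eef_rot: [0.999, 0.036, -0.003, -0.002]
ft_force: [0.5, -1.5, 0.5]
width: 0.0502
grip_force: 0.0
c [ 0.5674 -0.1916] size [0.1246 0.1023] ang 0.075 px [383. 243.]
pos [ 0.4592 -0.2048  0.1343] yaw 0.071 t 62.65 shift [0.005 0.003 0.612] turn 0.001
```

```bash
python3 -m crank '0 -0.03 0.15 0 0.15;0 0 0.2 0 0.15;0 0 0.15 0 0.15;0 0 0.1 0 0.15;0 0 0 0 0.15;0.05 0 0 0 0.15;0.05 0 0 0 0.15;0.05 0 0 0 0.15;0.05 0 0 0 0.15;0.05 0 0 0 0.15'; python3 -m crank '0.03 0 0 0 0.15;0.02 0 0 0 0.15;0 0 0 0 0.15;-0.1 0 0 0 0.15;-0.15 0 0 0 0.15;0 0 -0.2 0 0.15;0 0 -0.2 0 0.15;0 0 -0.2 0 0.15;0 -0.2 0 0 0.5;0 -0.2 0 0 0.5'; python3 -m crank '0 -0.2 0 0 0.5;0 -0.2 0 0 0.5;0 -0.2 0 0 0.5;0 0 0 0 0.5';python3 - <<'E'
from h import *
c=blk();h,s,v=cv2.split(hsv(c))
m=((h>15)&(h<28)&(s>110)&(v>110)).astype(np.uint8);z=np.zeros_like(m);z[300:350,160:215]=1
rect(c,m&z,.024,60)
rows(.3596,.2901,.17,2.31)
E
```

```text
time: 63.65
ee_pos: [0.5119, -0.1975, 0.0153]
eef_rot: [0.999, 0.035, -0.0, 0.0]
ft_force: [-3.6, -0.4, 2.7]
width: 0.0501
grip_force: 1.9
time: 64.65
ee_pos: [0.4665, -0.1203, 0.1366]
eef_rot: [0.999, 0.034, 0.002, 0.0]
ft_force: [-0.5, 1.5, -0.4]
width: 0.0594
grip_force: 0.0
time: 65.05
ee_pos: [0.4571, 0.0047, 0.1352]
eef_rot: [0.999, 0.039, 0.001, -0.001]
ft_force: [0.4, -1.6, 1.0]
width: 0.065
grip_force: 0.0
c [ 0.5955 -0.1894] size [0.1325 0.1027] ang 0.078 px [383. 233.]
c [0.3592 0.2877] size [0.0456 0.0449] ang -0.814 px [185. 327.]
pos [0.4573 0.0018 0.1352] yaw 0.075 t 65.1 shift [-0.379 -1.474 -0.174] turn 0.577
```

```bash
python3 -m crank '0 0 -0.04 -0.089 1;0 0 0 -0.089 1;0 0 0 -0.089 1;0 0 0 -0.089 1;0 0 0 -0.089 1;0 0 0 -0.089 1;0 0 0 -0.089 1;0 0 0 -0.089 1;0 0 0 -0.089 1;0 0 0 -0.089 1' 35 >/dev/null; python3 -m crank '0 0 0 -0.089 1;0 0 0 -0.089 1;0 0 0 -0.089 1;0 0 0 -0.089 1;0 0 0 -0.089 1;0 0 0 -0.089 1;0.17 0.075 0 0 1;0.17 0.075 0 0 1;0.17 0.075 0 0 1;0.17 0.075 0 0 1' >/dev/null; python3 -m crank '0.17 0.075 0 0 1;0.17 0.075 0 0 1;0.17 0.075 0 0 1;0.17 0.075 0 0 1;0 0 0 0 1;0 0 0 0 1'; python3 - <<'E'
from h import *
rows(.3594,.2899,.007,2.315)
E
```

```text
time: 67.7
ee_pos: [0.3641, 0.281, 0.1428]
eef_rot: [0.405, 0.914, -0.0, 0.0]
ft_force: [0.9, -0.7, -0.6]
width: 0.0871
grip_force: 0.0
pos [0.3641 0.281  0.1428] yaw 2.307 t 67.7 shift [0.049 0.012 0.679] turn -0.005
```

```bash
python3 -m crank '0.049 0.012 0.1 -0.005 1;0 0 0.2 0 1;0 0 0.2 0 1;0 0 0.1 0 1;0 0 0.075 0 1;0 0 0 0 1;0 0 0 0 -1;0 0 0 0 -1;0 0 0 0 -1;0 0 0 0 -1' 35; python3 -m crank '0 0 0 0 -1;0 0 0 0 -1;0 0 0 0 -1;0 0 -0.1 0 -1;0 0 -0.2 0 -1;0 0 -0.2 0 -1;0 0 -0.1 0 -1;0 0 0 0 -1;0 0 0 0 -1';python3 - <<'E'
from h import *
rows(.5955,-.1894,.13,2.31)
blk()
E
```

```text
time: 68.7
ee_pos: [0.3592, 0.2905, 0.0086]
eef_rot: [0.402, 0.916, 0.0, 0.0]
ft_force: [-0.4, -1.0, -0.3]
width: 0.0628
grip_force: 0.0
time: 69.6
ee_pos: [0.3586, 0.29, 0.1274]
eef_rot: [0.402, 0.916, -0.0, 0.0]
ft_force: [-0.6, 0.5, -2.8]
width: 0.0439
grip_force: 35.0
pos [0.3586 0.29   0.1274] yaw 2.314 t 69.6 shift [-2.566 -0.751 -0.012] turn 0.003
c [ 0.5952 -0.1893] size [0.132  0.1029] ang 0.078 px [383. 233.]
```

```bash
python3 -m crank '-0.17 -0.05 0 0 -1;-0.17 -0.05 0 0 -1;-0.17 -0.05 0 0 -1;-0.17 -0.05 0 0 -1;-0.17 -0.05 0 0 -1;-0.17 -0.05 0 0 -1;-0.17 -0.05 0 0 -1;-0.17 -0.05 0 0 -1;-0.17 -0.05 0 0 -1;-0.17 -0.05 0 0 -1' 35; python3 -m crank '-0.17 -0.05 0 0 -1;-0.17 -0.05 0 0 -1;-0.17 -0.05 0 0 -1;-0.17 -0.05 0 0 -1;-0.1 -0.03 0 0 -1;0 0 0 0 -1;0 0 0 0 -1'; python3 - <<'E'
from h import *
rows(.5955,-.1894,.055,2.31)
c=cam("wrist");cv2.imwrite("pics/w9.png",c["img"])
E
```

```text
time: 70.65
ee_pos: [0.5148, -0.0291, 0.1261]
eef_rot: [0.402, 0.916, -0.001, -0.001]
ft_force: [0.4, -0.4, -1.7]
width: 0.0436
grip_force: 35.0
time: 71.35
ee_pos: [0.5861, -0.1733, 0.1259]
eef_rot: [0.402, 0.916, -0.0, -0.002]
ft_force: [0.9, 0.3, -2.8]
width: 0.0436
grip_force: 35.0
pos [ 0.5861 -0.1733  0.1259] yaw 2.314 t 71.35 shift [-0.092 -0.019  0.355] turn 0.002
```

```bash
python3 -m crank '-0.092 -0.019 0 0 -1;0 0 0 0 -1;0 0 0.12 0 -1;0 0 0.12 0 -1;0 0 0.08 0 -1;0 0 0 0 -1;0 0 0 0 -1'; python3 - <<'E'
from h import *
rows(.5955,-.1894,.050,2.31)
E
```

```text
time: 72.1
ee_pos: [0.5969, -0.1892, 0.0644]
eef_rot: [0.402, 0.916, 0.0, -0.0]
ft_force: [-0.1, 0.1, -1.6]
width: 0.0437
grip_force: 35.0
pos [ 0.5969 -0.1892  0.0644] yaw 2.315 t 72.1 shift [ 0.004 -0.006  0.072] turn 0.003
```

```bash
python3 -m crank '0 0 0.04 0 -1;0 0 0.025 0 -1;0 0 0 0 -1;0 0 0 0 -1'; python3 -m crank '0 0 0.005 0 -1;0 0 0 0 -1;0 0 0 0 0.6;0 0 0 0 0.6;0 0 0 0 0.6;0 0 0 0 0.6;0 0 -0.1 0 0.6;0 0 -0.2 0 0.6;0 0 -0.2 0 0.6;0 0 -0.2 0 0.6' 8; python3 -m crank '0 0 -0.2 0 1;0 0 -0.2 0 1;0 0 -0.2 0 1;0.15 0 0 0 1;0.2 0 0 0 1;0.2 0 0 0 1;0.2 0 0 0 1;0.2 0 0 0 1;0.2 0 0 0 1;0 0 0 0 1'; python3 - <<'E'
from h import *
rows(.643,.3107,.29,1.92)
c=blk();cv2.imwrite("pics/top7.png",cv2.resize(c["img"][180:360,150:480],None,fx=2.4,fy=2.4))
h,s,v=cv2.split(hsv(c))
m=((h>15)&(h<28)&(s>130)&(v>110)).astype(np.uint8);z=np.zeros_like(m);z[200:270,350:420]=1
rect(c,m&z,.064,60)
print(read_state()["joint_positions"].round(2))
E
```

```text
time: 72.5
ee_pos: [0.5968, -0.1897, 0.0511]
eef_rot: [0.402, 0.916, -0.0, 0.0]
ft_force: [1.1, 0.2, -1.9]
width: 0.0434
grip_force: 35.0
time: 73.5
ee_pos: [0.5965, -0.1897, 0.1916]
eef_rot: [0.402, 0.916, -0.0, 0.0]
ft_force: [1.0, -0.3, 0.6]
width: 0.0693
grip_force: 0.0
time: 74.5
ee_pos: [0.4389, -0.0167, 0.3108]
eef_rot: [0.399, 0.917, 0.001, 0.0]
ft_force: [-0.1, 0.6, 0.0]
width: 0.0871
grip_force: 0.0
pos [ 0.4389 -0.0167  0.3108] yaw 2.32 t 74.5 shift [0.504 1.862 0.107] turn 0.255
c [ 0.5955 -0.1893] size [0.1322 0.1024] ang 0.07 px [383. 232.]
c [ 0.5955 -0.1894] size [0.05   0.0449] ang -0.819 px [385. 231.]
[-0.09 -0.11  0.03  1.77  0.    1.48  0.68]
```

View pics/top7.png

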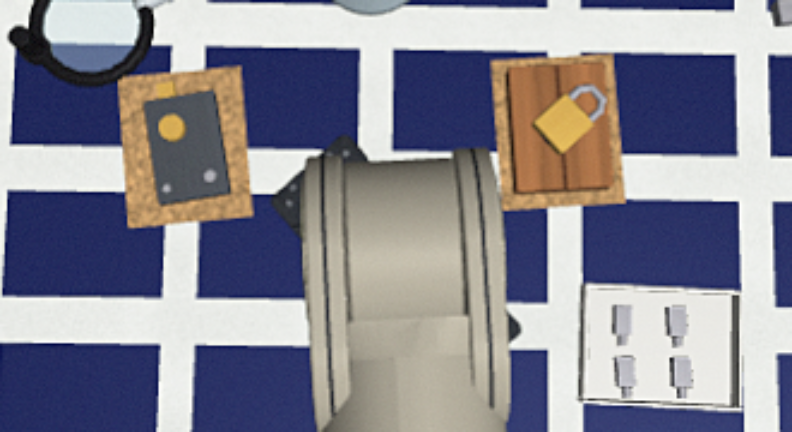

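The padlock lies on the middle of the block (570,118 zoom), block square on the mat, bolts in the tray. Next the magnifier comes back.

```bash
python3 -m crank '0 0 0 0.07 1;0 0 0 0.067 1;0 0 0 0.067 1;0.106 0.161 0 0 1;0.106 0.161 0 0 1;0.106 0.161 0 0 1;0.106 0.161 0 0 1;0.106 0.161 0 0 1;0.106 0.161 0 0 1;0.106 0.161 0 0 1' 20;python3 -m crank '0.106 0.161 0 0 1;0.106 0.161 0 0 1;0.106 0.161 0 0 1;0 0 0 0 1;0 0 0 0 1'; cat > sw.py <<'E'
from h import *
post=np.array([.7834,.0074])
def plan(n,step,yawstep):
    s=read_state();Rt=R.from_quat(s["eef_rot"]).as_matrix();psi=np.arctan2(Rt[1,0],Rt[0,0])%(2*np.pi)
    v=s["ee_pos"][:2]-post;phi=np.arctan2(v[1],v[0])%(2*np.pi);r=np.hypot(*v)
    print("r",r.round(4),"phi",round(phi,3),"psi",round(psi,3),"lens",(post+.28*v/r).round(4))
    for k in range(n):
        d=r*(np.array([np.cos(phi+step),np.sin(phi+step)])-[np.cos(phi),np.sin(phi)])/.2
        print(np.round([d@[np.cos(psi),np.sin(psi)],d@[np.sin(psi),-np.cos(psi)],-yawstep/1.5708],3))
        phi+=step;psi+=yawstep
E
python3 - <<'E'
from h import *
rows(.643,.3107,.196,2.0)
E
```

```text
time: 75.55
ee_pos: [0.5873, 0.2078, 0.3095]
eef_rot: [0.543, 0.839, -0.0, 0.0]
ft_force: [0.7, 1.0, 1.1]
width: 0.0874
grip_force: 0.0
time: 76.05
ee_pos: [0.6483, 0.305, 0.3082]
eef_rot: [0.543, 0.84, -0.001, -0.0]
ft_force: [0.2, -1.7, 0.4]
width: 0.0872
grip_force: 0.0
pos [0.6483 0.305  0.3082] yaw 1.994 t 76.05 shift [ 0.037 -0.011  0.561] turn -0.004
```

```bash
python3 -m crank '0.037 -0.011 0 -0.004 1;0 0 0 0 1;0 0 0.15 0 1;0 0 0.15 0 1;0 0 0.15 0 1;0 0 0.105 0 1;0 0 0 0 -1;0 0 0 0 -1;0 0 0 0 -1;0 0 0 0 -1' 20;python3 -m crank '0 0 0 0 -1;0 0 0 0 -1;0 0 0 0 -1;0 0 0 0 -1;0 0 0 0 -1;0 0 0 0 -1;0 0 0 0 -1';python3 -c "
from sw import *
plan(13,.0525,.038)"
```

```text
time: 77.05
ee_pos: [0.6431, 0.3112, 0.2009]
eef_rot: [0.54, 0.842, 0.001, 0.001]
ft_force: [0.7, 1.0, 0.2]
width: 0.063
grip_force: 0.0
time: 77.75
ee_pos: [0.6425, 0.311, 0.1989]
eef_rot: [0.54, 0.842, -0.0, 0.0]
ft_force: [0.4, 0.1, -0.2]
width: 0.0197
grip_force: 20.0
r 0.3347 phi 2.005 psi 2.0 lens [0.6655 0.2614]
[-0.003 -0.088 -0.024]
[-0.004 -0.088 -0.024]
[-0.005 -0.088 -0.024]
[-0.007 -0.088 -0.024]
[-0.008 -0.087 -0.024]
[-0.009 -0.087 -0.024]
[-0.01  -0.087 -0.024]
[-0.012 -0.087 -0.024]
[-0.013 -0.087 -0.024]
[-0.014 -0.087 -0.024]
[-0.015 -0.086 -0.024]
[-0.017 -0.086 -0.024]
[-0.018 -0.086 -0.024]
```

```bash
python3 -m crank '-0.002 -0.04 0 -0.011 -1;-0.003 -0.088 0 -0.024 -1;-0.004 -0.088 0 -0.024 -1;-0.006 -0.088 0 -0.024 -1;-0.007 -0.088 0 -0.024 -1;-0.008 -0.087 0 -0.024 -1;-0.01 -0.087 0 -0.024 -1;-0.011 -0.087 0 -0.024 -1;-0.012 -0.087 0 -0.024 -1;0 0 0 0 -1';python3 -c "
from sw import *
plan(11,.0525,.038)"
```

```text
time: 78.75
ee_pos: [0.5236, 0.2199, 0.1989]
eef_rot: [0.399, 0.917, -0.001, -0.0]
ft_force: [-1.9, 1.9, -2.4]
width: 0.0195
grip_force: 20.0
r 0.3356 phi 2.456 psi 2.321 lens [0.5667 0.1847]
[-0.014 -0.087 -0.024]
[-0.015 -0.087 -0.024]
[-0.017 -0.087 -0.024]
[-0.018 -0.086 -0.024]
[-0.019 -0.086 -0.024]
[-0.02  -0.086 -0.024]
[-0.022 -0.085 -0.024]
[-0.023 -0.085 -0.024]
[-0.024 -0.085 -0.024]
[-0.025 -0.084 -0.024]
[-0.027 -0.084 -0.024]
```

Working well; continue.

```bash
python3 -m crank '-0.014 -0.087 0 -0.024 -1;-0.015 -0.087 0 -0.024 -1;-0.017 -0.087 0 -0.024 -1;-0.018 -0.086 0 -0.024 -1;-0.019 -0.086 0 -0.024 -1;-0.02 -0.086 0 -0.024 -1;-0.022 -0.085 0 -0.024 -1;-0.023 -0.085 0 -0.024 -1;-0.024 -0.085 0 -0.024 -1;0 0 0 0 -1';python3 -c "
from sw import *
plan(10,.0525,.038)
print(read_state()['joint_positions'][-1])"
```

```text
time: 79.75
ee_pos: [0.4557, 0.0778, 0.1989]
eef_rot: [0.24, 0.971, -0.001, -0.0]
ft_force: [-3.0, 0.9, 0.4]
width: 0.0195
grip_force: 20.0
r 0.3352 phi 2.93 psi 2.658 lens [0.5096 0.0662]
[-0.026 -0.084 -0.024]
[-0.027 -0.084 -0.024]
[-0.028 -0.083 -0.024]
[-0.03  -0.083 -0.024]
[-0.031 -0.082 -0.024]
[-0.032 -0.082 -0.024]
[-0.033 -0.082 -0.024]
[-0.034 -0.081 -0.024]
[-0.035 -0.081 -0.024]
[-0.037 -0.08  -0.024]
0.8191520906626522
```

```bash
python3 -m crank '-0.026 -0.084 0 -0.024 -1;-0.027 -0.084 0 -0.024 -1;-0.028 -0.083 0 -0.024 -1;-0.03 -0.083 0 -0.024 -1;-0.031 -0.082 0 -0.024 -1;-0.032 -0.082 0 -0.024 -1;-0.033 -0.082 0 -0.024 -1;-0.034 -0.081 0 -0.024 -1;-0.035 -0.081 0 -0.024 -1;0 0 0 0 -1';python3 -c "
from sw import *
plan(10,.0525,.038)
print(read_state()['joint_positions'][-1])"
```

```text
time: 80.75
ee_pos: [0.4607, -0.0792, 0.1989]
eef_rot: [0.073, 0.997, -0.0, 0.0]
ft_force: [-1.8, -1.0, 2.3]
width: 0.0194
grip_force: 20.0
r 0.3342 phi 3.404 psi 2.996 lens [ 0.513  -0.0651]
[-0.037 -0.08  -0.024]
[-0.038 -0.079 -0.024]
[-0.039 -0.078 -0.024]
[-0.04  -0.078 -0.024]
[-0.041 -0.077 -0.024]
[-0.043 -0.077 -0.024]
[-0.044 -0.076 -0.024]
[-0.045 -0.075 -0.024]
[-0.046 -0.075 -0.024]
[-0.047 -0.074 -0.024]
1.4963201189879016
```

```bash
python3 -m crank '-0.037 -0.08 0 -0.024 -1;-0.038 -0.079 0 -0.024 -1;-0.039 -0.078 0 -0.024 -1;-0.04 -0.078 0 -0.024 -1;-0.041 -0.077 0 -0.024 -1;-0.043 -0.077 0 -0.024 -1;-0.044 -0.076 0 -0.024 -1;-0.045 -0.075 0 -0.024 -1;-0.046 -0.075 0 -0.024 -1;0 0 0 0 -1';python3 -c "
from sw import *
plan(2,.0525,.038)
print(read_state()['joint_positions'][-1])"
```

```text
time: 81.75
ee_pos: [0.5363, -0.2153, 0.199]
eef_rot: [-0.097, 0.995, -0.0, 0.0]
ft_force: [-2.1, -0.4, 3.3]
width: 0.0196
grip_force: 20.0
r 0.3326 phi 3.875 psi 3.336 lens [ 0.5754 -0.18  ]
[-0.047 -0.074 -0.024]
[-0.048 -0.073 -0.024]
2.0910241635329783
```

```bash
python3 -m crank '-0.047 -0.074 0 0 -1;-0.024 -0.036 0 0 -1;0 0 0 0 -1;0 0 0 0 -1;0 0 0 0 0.3;0 0 0 0 0.3;0 0 0 0 0.3;0 0 0 0 0.3;0 0 0 0 0.3;0 0 0 0 0.3';python3 -m crank '0 0 -0.15 0 0.3;0 0 -0.2 0 0.3;0 0 -0.2 0 0.3;0 0 -0.2 0 0.3;0.2 0 0 0 0.3;0.2 0 0 0 0.3;0.2 0 0 0 0.3;0.1 0 0 0 0.3;0 0 0 0 0.3'; python3 - <<'E'
from h import *
c=blk();cv2.imwrite("pics/top8.png",cv2.resize(c["img"][120:360,280:480],None,fx=2.5,fy=2.5))
d=cam("scene");cv2.imwrite("pics/scene8.png",d["img"])
E
```

```text
time: 82.75
ee_pos: [0.5537, -0.2334, 0.1989]
eef_rot: [-0.098, 0.995, -0.0, 0.0]
ft_force: [-0.8, 0.8, 0.2]
width: 0.0543
grip_force: 0.0
time: 83.65
ee_pos: [0.414, -0.262, 0.35]
eef_rot: [-0.096, 0.995, -0.0, 0.001]
ft_force: [0.4, -0.1, -0.1]
width: 0.0563
grip_force: 0.0
c [ 0.5949 -0.1891] size [0.1308 0.1017] ang 0.077 px [375. 241.]
```

View pics/top8.png

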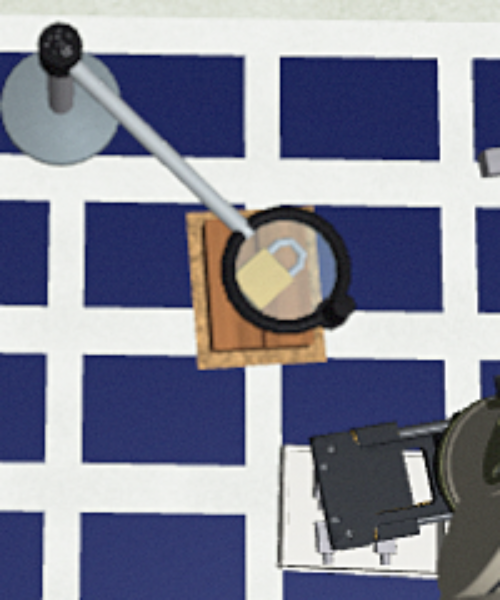

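The lens ring (286,268) stands over the padlock (265,280) on the block; I check the distance at the proper heights and that everything is still.

```bash
python3 - <<'E'
from h import *
c=cam("top")
a=cast(c,[[280+286/2.5,120+268/2.5]],.178)[0];b=cast(c,[[280+265/2.5,120+280/2.5]],.064)[0]
print(a,b,np.hypot(*(a-b)[:2]))
E
python3 -m crank '0 0 0 0 0.3;0 0 0 0 0.3;0 0 0 0 0.3;0 0 0 0 0.3;0 0 0 0 0.3'
```

```text
[ 0.58754374 -0.19536289  0.178     ] [ 0.59369149 -0.19411863  0.064     ] 0.006272396581408304
time: 84.3
ee_pos: [0.4165, -0.2606, 0.3489]
eef_rot: [-0.098, 0.995, -0.0, -0.0]
ft_force: [0.4, -1.2, -0.5]
width: 0.0562
grip_force: 0.0
```

```bash
python3 -c "
from bench import workorder
print(workorder.close_job())"
```

```text
the job is handed in; nothing more can be done
None
```

The job is handed in, but no verdict came back: by my last camera checks all four bolts are in the tray, the block is square and about 5 mm off the free (right) mat's middle, the padlock is flat on its centre, and the lens is about 6 mm from the padlock's middle.

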